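# Present a fallen sample pack and switch on its viewing lights

## Task

The carton has fallen flat on the ledge of the viewing stand: tip it up so that it stands on its long thin edge with its broad side against the stand's back panel. Switch on the stand's lights at the console: lift the hinged clear cover, flip the toggle beneath fully over to its other side, and shut the cover again. Leave the dimmer dial and the tin, jar and flask as they are.

Things in the scene. Friction and masses are not known exactly. Their poses are not given: they have to be found in the camera images.
- stand: Viewing stand, fixed: plywood ledge 90 mm deep (x), 300 wide (y), top 70 mm above the table, on a white plinth set back 20 mm from its front edge; upright back panel 12 mm thick, 150 mm tall; a slim light bar 190 mm tall at each end (y = +-160). Origin: on the table under the ledge's middle; x from the ledge's front edge (-45) to the back panel's face (+45), y left as seen from the front, z up.
- carton: Loose cardboard carton, 0.15 to 0.28 kg: 120 mm (its x) x 160 (its y) x 34 thick (its z). Origin: middle of the broad face underneath at the start. Starts flat on the ledge, 160 side along it, +x end 2 to 14 mm from the back panel, -x end overhanging the ledge's front by 32 to 44 mm. Tipped up by the overhang it turns on its far lower edge, meets the panel and stands 120 mm tall.
- carton_center (a point): Centre of the carton. (The stand's open front, where the carton overhangs, faces away from the robot, within about 0.2 rad; the stand may be left or right of the console.)
- console: Power console of the lights, fixed: grey steel box 140 mm deep (x) x 200 wide (y), flat top panel 60 mm above the table. Origin: on the table, 10 mm inside its rear edge, in the middle of y; x from front to rear, y left as seen from the front, z up. On top: the toggle (x -50, y -35) under a clear hinged cover, the black dimmer dial (x -45, y +55; 38 mm across, 18 high), a pilot lens (x -105, y +55).
- cover (a joint): Angle of the clear cover: 0 shut, 1.75 fully open (a stop, just past upright). Friction hinge: it stays where it is left; 1 to 2 N at the lip moves it. Shut, it is a hood reaching 94 mm forward from the hinge, 84 mm wide, walls 3 mm, its flat top 109 mm above the table (45 above the hinge pin). It turns up and back, leaving the panel clear.
- cover_hinge (a point): Middle of the cover's hinge pin, near the console's rear edge (console x = 0, y = -35, z = 64 mm). The pin runs along console y. Its axes are the console's. The console's front faces away from the robot, so the hinge is on the robot's side.
- cover_lip (a point): Middle of the lower outer edge of the cover's grey thumb lip, which is 50 mm wide, 5 thick and sticks out 16 mm forward from the top of the hood's front wall, flush with the hood's top. Shut, this point is 110 mm in front of and 40 above the hinge pin, with free space beneath. Its axes turn with the cover: x back towards the hinge, z out of the hood's top.
- toggle (a joint): Steel toggle lever: 0 leaning 0.35 rad to the console's right (-y), where it starts, off; 0.70 leaning as far to the left (+y), on. It is sprung over-centre: past the middle (0.35) it snaps to the far side. It takes about 2 N at the tip. With the cover open there is free panel to both sides of it.
- toggle_tip (a point): On the toggle's axis, 33 mm from its pivot, 5.5 mm below its very end; the lever is 11 mm thick there and 7 mm at the root. The pivot is 3 mm above the panel.
- dial (a joint): Dimmer dial, set anywhere; to be left as it is.
- dial_mark (a point): White pointer mark on the dial's top, 14 mm from its axis.
- jar: Glass jar with a white lid, 70 mm diameter, 75 mm tall, loose. Origin: centre of its underside. Bystander.
- flask: White drinking flask with a grey cap, 72 mm diameter, 190 mm tall, loose. Origin: centre of its underside. Bystander.
- tin: Flat bare-metal food tin, 84 mm diameter, 45 mm tall, loose. Origin: centre of its underside. Bystander.
Not all that is in view belongs to the job. There is more than one size of the carton; the job needs the largest.

How it is judged:
By the outcome, as a careful person would: the job done as asked, in the order asked, and still so for the second after the job is handed in, with the robot touching nothing.
It also fails if it takes over 72 s, if anything falls off the work surface, if the arm or the gripper's body presses on something with over 40 N, if the wrist force passes 120 N, or if a joint passes its speed limit or range.

## Robot

A 6-joint arm with a two-finger parallel gripper is mounted at the origin on the work surface. World frame = base frame: x ahead of the robot, y to its left, z up, the work surface at z = 0. Lengths are in mm, angles in degrees, forces in N, time in s.
With the tool pointing down it reaches from about 350 to 850 mm from the base axis. Payload 8.1 kg.
Tool frame: the origin (TCP) lies on the mounting face of the last link; the fingertips stand 173 mm ahead of it and the grasp point (between the pads) lies 155 mm ahead of it; z points along the fingers, y is the direction in which the jaws open and shut (so a half turn about z gives the same grasp; the last joint's range is limited). The gripper opens to 85 mm and grips with 20 to 120 N. Pads are 22 mm wide; open, the fingers measure 114 mm over their backs; the gripper's body (76 mm by 85 mm) begins 54 mm behind the grasp point. The pads swing forward as they close: fully open they stand 13 mm farther back than shut.
Start: joints at [-77.2, 7.471, 85.268, -0, 87.261, -4.893], TCP at [182.37, -571.619, 404.692] pointing down, gripper open.
Joint ranges: [-169.43, 169.43], [-51.17, 129.36], [1.28, 143.12], [-76.62, 256.62], [0, 156.53], [-152.29, 152.29]. Speed limits (degrees/s): [136.94, 136.94, 159.86, 180, 180, 180].

## Interface

Orientations are given as [roll, pitch, yaw] about the fixed x, y, z axes, in that order (R = Rz(yaw) Ry(pitch) Rx(roll)).
In Python, from bench import * gives the robot as it stands.
- The arm moves only by the shell command python3 -m jog 'ROWS' [FORCE]. ROWS is JSON, a list of rows, each an object of numbers: "tx", "ty", "tz": the shift along the tool's x, y, z as a fraction of full scale; "ax", "ay", "az": the turn, a rotation vector about the tool's x, y, z as a fraction of full scale; "hand": the opening, from 0 (shut) to 1 (fully open). A call has 1 to 5 rows; each row is the pose to reach, as a shift and turn from the pose commanded when the call began, along the tool's axes at that moment; what a row does not reach only later rows make up. Full scale, the value 1, is 150 mm for a shift and 45 degrees for a turn. A row lasts 1/12 s, in which the tool goes at most 41.7 mm and 7.16 degrees, less where a joint would pass 70% of its speed; a pose out of reach is approached as far as the arm can. A call with a number of a shift or a turn outside -1 to 1 is refused whole. A call with a gripper value outside its range is refused whole. The fingers move at their own pace and stop on an object; FORCE is the grip in N (left out, the last holds). Time passes only in rows, so rows that repeat a pose let the fingers close. It gives the time, the measured TCP pose, the force and the opening at its end, in the units of the state.
- sense(): the state, without advancing time (a new reading comes with each control period).
- snapshot(name): name is "scene" or "top"; returns a dict with "pixels" (420x560x3 uint8, red, green, blue), "z_map" (420x560 float32, mm along the optical axis (not along the pixel's ray), 0 where there is no reading), "intrinsics" (3x3 intrinsics, pixels), "D" ([k1, k2, p1, p2, k3] as OpenCV has them; the pictures are not rectified), "R" (3x3) and "t" (3): a world point X has camera coordinates R X + t. Camera axes: x right, y down, z forward; pixel columns grow to the right and rows downward; lengths in mm; the calibration is good to about 2 mm. A picture is of the moment at which its call begins.
- hand_in(): hands the job in, once; it reports no verdict.
The state is a dict: "time": time; "joint_pos": joint angles; "qd": joint speeds; "joint_efforts": joint torques, N m; "tool_pos": TCP position; "tcp_rot": TCP orientation; "ft_force": force on the tool from outside, world axes, zero at the start; "wrist_torque": the same for the moment, N m; "finger_gap": finger opening in mm.
Only numpy, scipy, OpenCV 4.12 (cv2) and the standard library are available. Lean on these libraries where they do the work, as an engineer would, in place of code of your own. Each camera call takes 0.05 s, during which the arm holds its last target.

## Working session

There is one attempt and no reset: what is moved stays moved. The work goes in short steps, Python scripts to look and compute and a shell command to move; the robot and the scene stay as the last step left them, time stands still between calls to the robot, and variables do not carry over. Pictures are saved under pics/ and viewed, and the job is handed in when it is done.

```bash
ls -la; mkdir -p pics; python3 - <<'E'
from bench import *
import cv2,numpy as np
print(sense())
for n in ("scene","top"):
    s=snapshot(n)
    cv2.imwrite(f"pics/{n}0.png",s["pixels"][:,:,::-1])
    np.savez(f"{n}0.npz",**s)
    print(n,s["intrinsics"].tolist(),s["D"],np.round(s["R"],3).tolist(),s["t"])
E
```

```text
total 12
drwxr-xr-x  3 agent agent 4096 Dec  7 15:55 .
drwxr-xr-x 23 root  root  4096 Dec  7 15:55 ..
drwxr-xr-x  2 agent agent 4096 Dec  7 15:55 pics
{'time': 0.0, 'joint_pos': array([-7.72011678e+01,  7.51694887e+00,  8.53295439e+01,  8.70526900e-04,
        8.72602953e+01, -4.89434058e+00]), 'qd': array([ 0.0716565 , -0.0350556 , -0.01248079, -0.01383462, -0.12574045,
       -0.02587552]), 'joint_efforts': array([-3.78418787e-03, -5.69405615e+01, -5.00557244e+01, -3.72476607e-04,
        1.43785664e-02, -3.82271980e-05]), 'tool_pos': array([ 182.3133045 , -571.396232  ,  403.62239221]), 'tcp_rot': array([-1.79893675e+02, -9.97727634e-03,  1.76931211e+01]), 'ft_force': array([ 0.13167554,  0.0452515 , -0.81144777]), 'wrist_torque': array([-0.02085898, -0.00664035,  0.00598979]), 'finger_gap': 85.82159726104197}
scene [[505.61369114837663, 0.0, 273.2711113194065], [0.0, 505.61369114837663, 221.60442752239783], [0.0, 0.0, 1.0]] [-0.01574066  0.          0.          0.          0.        ] [[0.827, 0.562, -0.005], [0.475, -0.704, -0.528], [-0.3, 0.434, -0.849]] [-395.7850083  -251.06213267 1256.7048826 ]
top [[400.4741005421029, 0.0, 288.0547137561018], [0.0, 400.4741005421029, 211.74402797954377], [0.0, 0.0, 1.0]] [-0.05334228  0.          0.          0.          0.        ] [[-0.003, -1.0, -0.019], [-0.981, 0.006, -0.196], [0.196, 0.018, -0.98]] [-48.92394999 512.04362875 840.00345211]
```

View pics/scene0.png

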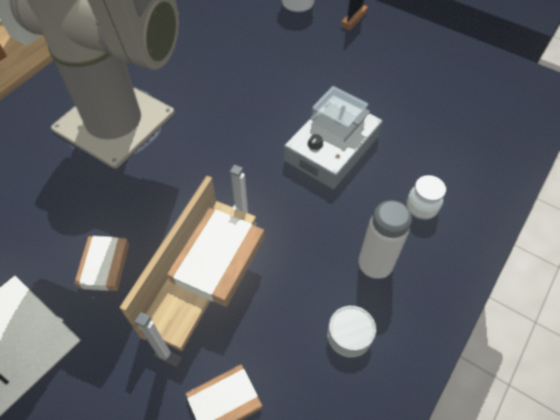

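View pics/top0.png

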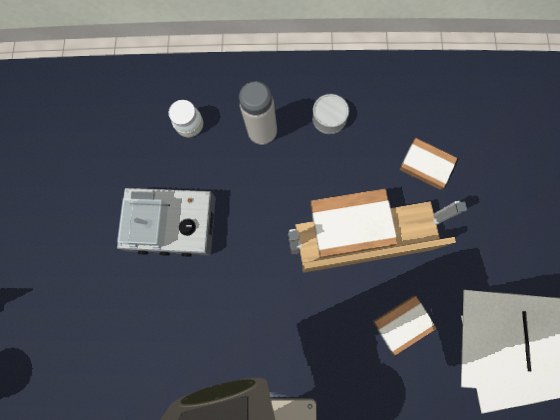

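The top view shows the stand at (370,235) with the large carton at (353,222). Two small cartons lie at (428,163) and (405,325), and the console is at (165,222) with its clear cover at (142,222). The largest carton is the one on the ledge. Next I'll measure.

```bash
cat > h.py <<'E'
import numpy as np,cv2
from scipy.spatial.transform import Rotation as Ro
def load(n): 
    d=np.load(n); return {k:d[k] for k in d}
def cloud(s):
    H,W=s["z_map"].shape
    u,v=np.meshgrid(np.arange(W),np.arange(H))
    p=cv2.undistortPoints(np.stack([u,v],-1).reshape(-1,1,2).astype(np.float64),s["intrinsics"],s["D"]).reshape(H,W,2)
    z=s["z_map"].astype(float)
    c=np.stack([p[...,0]*z,p[...,1]*z,z],-1)
    X=(c-s["t"])@s["R"]
    X[z<=0]=np.nan
    return X
def ray(s,u,v,h):
    p=cv2.undistortPoints(np.array([[[u,v]]],float),s["intrinsics"],s["D"])[0,0]
    d=s["R"].T@np.array([p[0],p[1],1]); o=-s["R"].T@s["t"]
    return o+d*(h-o[2])/d[2]
def proj(s,X):
    rv,_=cv2.Rodrigues(s["R"]); return cv2.projectPoints(np.array(X,float).reshape(-1,1,3),rv,s["t"],s["intrinsics"],s["D"])[0].reshape(-1,2)
E
python3 - <<'E'
from h import *
for n in("top","scene"):
    s=load(n+"0.npz");X=cloud(s);im=s["pixels"]
    if n=="top":
        for name,(u0,v0,u1,v1) in dict(console=(105,175,230,270),stand=(280,180,475,280),).items():
            c=im[v0:v1,u0:u1][:,:,::-1]; f=min(800/c.shape[1],600/c.shape[0]); cv2.imwrite(f"pics/{name}_{n}.png",cv2.resize(c,None,fx=f,fy=f,interpolation=cv2.INTER_CUBIC))
        P=X.reshape(-1,3)
        def rect(lo,hi,xr,yr,tag):
            m=(P[:,2]>lo)&(P[:,2]<hi)&(P[:,0]>xr[0])&(P[:,0]<xr[1])&(P[:,1]>yr[0])&(P[:,1]<yr[1])
            q=P[m]; r=cv2.minAreaRect(q[:,:2].astype(np.float32)); print(tag,m.sum(),np.round(r[0],1),np.round(r[1],1),round(r[2],2),"z",np.round(np.median(q[:,2]),1))
        for u,v in [(353,222),(420,225),(200,240),(187,227),(142,222),(185,112),(256,95),(330,110),(378,253),(428,163),(405,325),(293,240),(455,212),(300,300),(165,240)]: print((u,v),np.round(X[v,u],1))
E
```

```text
(353, 222) [ 478.7 -187.   102.8]
(420, 225) [ 476.9 -336.5   69.2]
(200, 240) [448.2 140.8  60.3]
(187, 227) [474.3 166.1  77.2]
(142, 222) [479.8 252.4 111. ]
(185, 112) [742.4 184.7  75.2]
(256, 95) [723.    9.7 187.9]
(330, 110) [ 758.1 -151.2   42.9]
(378, 253) [ 409.7 -226.2  150. ]
(428, 163) [ 631.2 -379.5   25. ]
(405, 325) [ 264.2 -304.8   22.4]
(293, 240) [431.3 -62.8 185.7]
(455, 212) [ 484.4 -372.3  174.3]
(300, 300) [318.6 -76.8  -1.6]
(165, 240) [448.2 217.7  62. ]
```

```bash
python3 - <<'E'
from h import *
s=load("scene0.npz");im=s["pixels"][:,:,::-1]
c=im[80:200,270:400]; cv2.imwrite("pics/console_scene.png",cv2.resize(c,None,fx=5,fy=5,interpolation=cv2.INTER_CUBIC))
c=im[150:370,110:280]; cv2.imwrite("pics/stand_scene.png",cv2.resize(c,None,fx=2.7,fy=2.7,interpolation=cv2.INTER_CUBIC))
E
```

```text
(no output)
```

View pics/console_top.png

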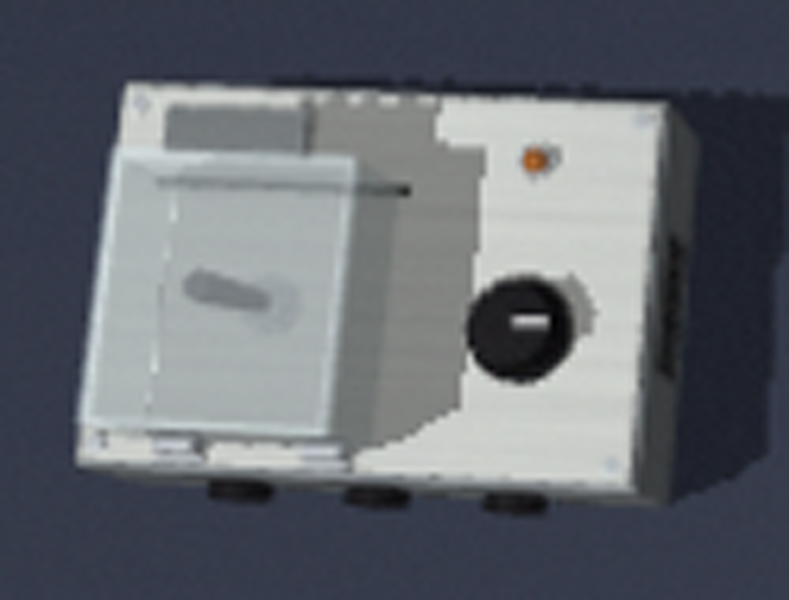

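View pics/stand_top.png

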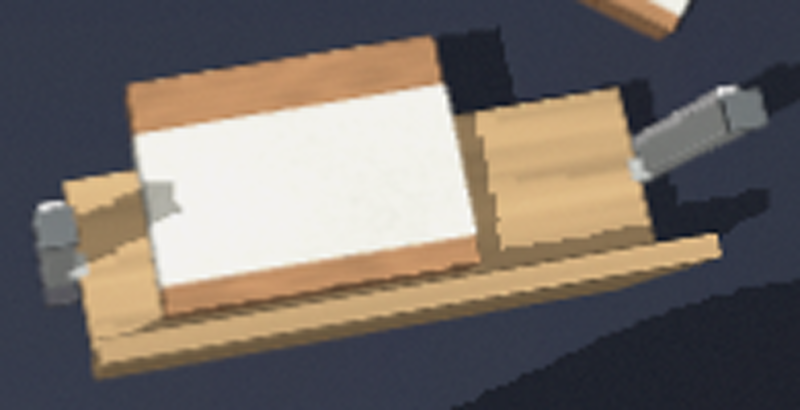

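View pics/console_scene.png

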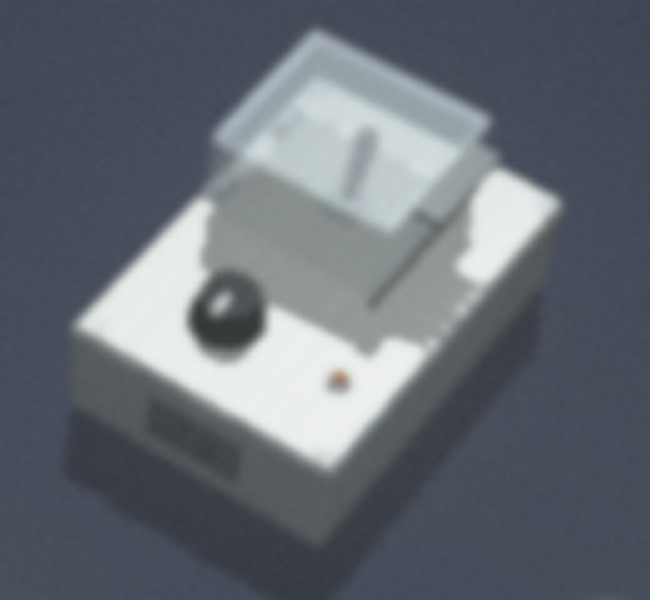

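View pics/stand_scene.png

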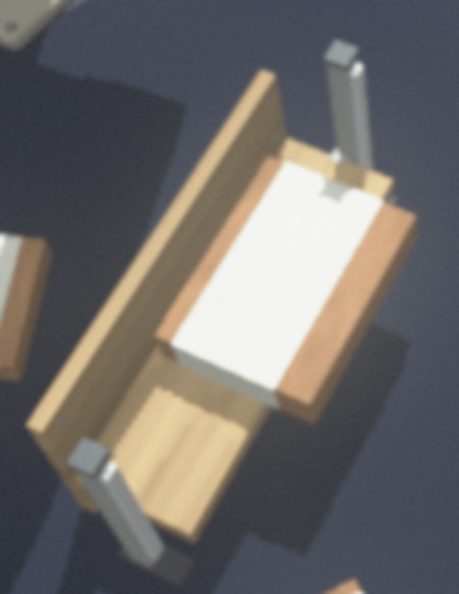

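```bash
python3 - <<'E'
from h import *
s=load("top0.npz");X=cloud(s);P=X.reshape(-1,3)
def px(o,f,c): return o[0]+c[0]/f-.5+.5/f,o[1]+c[1]/f-.5+.5/f
f=789/125;o=(105,175)
pts=[ray(s,*px(o,f,c),60)[:2] for c in [(128,85),(665,102),(635,490),(78,465)]]
print("console corners",np.round(pts,1).tolist())
r=cv2.minAreaRect(np.array(pts,np.float32));print(r)
# model: console x=-130..10, y -100..100 ; corners in image: front-left image = y -100 
M=np.array([[-130,-100],[-130,100],[10,100],[10,-100]],float)
def fit(M,W):
    mc,wc=M.mean(0),W.mean(0);A=(M-mc).T@(W-wc);U,S,V=np.linalg.svd(A);d=np.sign(np.linalg.det(V.T@U.T));R=V.T@np.diag([1,d])@U.T
    t=wc-R@mc;print("fit yaw",np.degrees(np.arctan2(R[1,0],R[0,0])),"t",t,"res",np.round((M@R.T+t-W),1).tolist());return R,t
fit(M,np.array(pts))
pd=ray(s,*px(o,f,(520,328)),78);print("dial",pd, "pilot",ray(s,*px(o,f,(536,160)),62))
hp=[ray(s,*px(o,f,c),109)[:2] for c in [(115,150),(358,155),(328,437),(78,425)]];print("hood",np.round(hp,1).tolist())
fit(np.array([[-94,-77],[-94,7],[0,7],[0,-77]],float),np.array(hp))
f=800/195;o=(280,180)
cp=[ray(s,*px(o,f,c),104)[:2] for c in [(128,85),(435,37),(478,262),(165,315)]];print("carton",np.round(cp,1).tolist())
fit(np.array([[-60,-80],[-60,80],[60,80],[60,-80]],float),np.array(cp))
lp=[ray(s,*px(o,f,c),70)[:2] for c in [(63,183),(618,88)]];print("ledge front",np.round(lp,1).tolist())
bp=[ray(s,*px(o,f,c),150)[:2] for c in [(98,377),(720,258),(718,235),(93,340)]];print("panel top",np.round(bp,1).tolist())
def rect(lo,hi,xr,yr,tag):
    m=(P[:,2]>lo)&(P[:,2]<hi)&(P[:,0]>xr[0])&(P[:,0]<xr[1])&(P[:,1]>yr[0])&(P[:,1]<yr[1])
    q=P[m]; r=cv2.minAreaRect(q[:,:2].astype(np.float32)); print(tag,m.sum(),np.round(r[0],1),np.round(r[1],1),round(r[2],2),"z",np.round(np.median(q[:,2]),1))
rect(98,112,(400,600),(-300,-80),"carton")
rect(145,156,(350,480),(-390,-30),"panel")
rect(66,74,(400,600),(-380,-30),"ledge")
rect(105,116,(400,560),(190,320),"hood")
rect(55,66,(400,560),(90,320),"console")
rect(180,196,(680,800),(-40,60),"flask");rect(70,80,(700,780),(140,230),"jar")
rect(40,50,(700,800),(-200,-100),"tin")
rect(170,200,(400,560),(-100,-40),"bar1");rect(170,200,(400,560),(-420,-340),"bar2")
E
```

```text
console corners [[567.0, 317.7], [558.8, 122.9], [421.5, 128.5], [430.5, 325.0]]
((494.6466064453125, 223.6103515625), (196.67359924316406, 137.41757202148438), 87.39395904541016)
fit yaw 177.44035243346934 t [434.5127854  226.19698073] res [[1.9, 2.6], [1.1, -2.4], [-1.5, -1.8], [-1.5, 1.6]]
dial [475.17250601 166.02976467  78.        ] pilot [537.6722063  167.55111826  62.        ]
hood [[531.4, 298.5], [528.9, 215.1], [434.3, 219.5], [438.4, 303.7]]
fit yaw 177.37149466354538 t [434.70277572 226.39242604] res [[0.8, 0.5], [-0.7, 0.0], [0.1, -0.1], [-0.2, -0.4]]
carton [[525.1, -100.1], [549.3, -258.1], [433.2, -273.9], [407.8, -116.9]]
fit yaw -171.4096895404181 t [ 478.85407941 -187.23492604] res [[1.1, 0.9], [0.8, 0.8], [-1.7, -1.4], [-0.2, -0.2]]
ledge front [[480.3, -66.6], [529.6, -362.4]]
panel top [[375.1, -82.4], [428.8, -377.5], [439.8, -377.4], [392.3, -80.2]]
carton 4379 [ 471.2 -198. ] [140.7 176.9] 9.3 z 103.5
panel 976 [ 410.6 -218.7] [ 52.6 319.1] 1.13 z 149.2
ledge 2471 [ 459.9 -218.2] [113.7 326.7] 5.24 z 69.3
hood 1914 [492.3 260.9] [ 85.8 111. ] 87.36 z 108.3
console 2817 [491.3 221.2] [198.6 137.2] 89.51 z 59.3
flask 753 [725.1  12.5] [62.9 65.2] 3.48 z 188.3
jar 514 [743.7 193.2] [58.8 61.4] 57.24 z 74.2
tin 835 [ 757.1 -151.3] [82.8 82.8] 69.42 z 42.4
bar1 109 [442.7 -63.9] [22.1 17.9] 9.03 z 189.0
bar2 137 [ 495.3 -378.3] [23.  19.8] 10.86 z 188.4
```

```bash
cat >> h.py <<'E'
class F:
    def __init__(s,o,yaw): s.o=np.array(o,float); s.R=Ro.from_euler('z',yaw,degrees=True).as_matrix()
    def w(s,p): return s.o+s.R@np.array(p,float)
    def l(s,p): return s.R.T@(np.array(p,float)-s.o)
stand=F([460.6,-221.9,0],-170.5); con=F([434.6,226.3,0],177.4)
def tcpR(st): return Ro.from_euler('xyz',st['tcp_rot'],degrees=True)
def tool(yaw,tilt,ty=0): return Ro.from_euler('z',yaw,degrees=True)*Ro.from_euler('x',180,degrees=True)*Ro.from_euler('y',-tilt,degrees=True)*Ro.from_euler('x',ty,degrees=True)
def go(tip,R,L=173):
    from bench import sense
    st=sense();R0=tcpR(st)
    T=np.array(tip)-R.apply([0,0,L])
    d=R0.inv().apply(T-st['tool_pos'])/150
    a=(R0.inv()*R).as_rotvec(degrees=True)/45
    print("t",round(st['time'],2),"TCP target",np.round(T,1),"t:",np.round(d,3),"a:",np.round(a,3),"F",np.round(st['ft_force'],1))
def tip(fr=None,L=173):
    from bench import sense
    st=sense();p=st['tool_pos']+tcpR(st).apply([0,0,L]); 
    return np.round(fr.l(p) if fr else p,1)
E
python3 - <<'E'
from h import *
print(stand.l([478.9,-187.2,104]),stand.w([-105,-31,0]))
go([620,-420,250],tool(9.5,0)); go([620,-420,250],tool(9.5,30)); go(stand.w([-110,-31,160]),tool(9.5,45))
E
```

```text
[-23.77617843 -31.20373919 104.        ] [ 559.04351238 -173.99514774    0.        ]
t 0.1 TCP target [ 620. -420.  423.] t: [ 3.087 -0.075 -0.128] a: [-0.002 -0.     0.182] F [-0.1 -0.6 -0.2]
t 0.1 TCP target [ 705.3 -405.7  399.8] t: [3.657 0.007 0.027] a: [ 0.046 -0.666  0.178] F [-0.1 -0.6 -0.2]
t 0.1 TCP target [ 684.6 -153.   282.3] t: [ 4.038 -1.639  0.813] a: [ 0.069 -0.998  0.173] F [-0.1 -0.6 -0.2]
```

```bash
python3 -m jog '[{"tx":1,"az":0.18,"hand":1},{"tx":1,"az":0.18,"hand":1},{"tx":1,"az":0.18,"hand":1},{"tx":1,"az":0.18,"hand":1}]'; python3 -m jog '[{"tx":1,"tz":-0.1,"hand":1},{"tx":1,"tz":-0.1,"hand":1},{"tx":1,"tz":-0.1,"hand":1},{"tx":1,"tz":-0.1,"hand":1}]'
python3 - <<'E'
from h import *
go([620,-400,250],tool(9.5,0),160); go(stand.w([-115,-31,200]),tool(9.5,20),160);go(stand.w([-115,-31,160]),tool(9.5,45),160)
E
```

```text
t 0.1 TCP target [ 620. -400.  410.] t: [ 3.127 -0.202 -0.041] a: [-0.002 -0.     0.182] F [-0.1 -0.6 -0.2]
t 0.1 TCP target [ 622.9 -163.3  350.4] t: [ 3.625 -1.699  0.359] a: [ 0.03  -0.444  0.181] F [-0.1 -0.6 -0.2]
t 0.1 TCP target [ 680.5 -153.7  273.1] t: [ 4.01  -1.642  0.874] a: [ 0.069 -0.998  0.173] F [-0.1 -0.6 -0.2]invalid input at $[0]: expected keys tx, ty, tz, ax, ay, az, hand
invalid input at $[0]: expected keys tx, ty, tz, ax, ay, az, hand
```

```bash
python3 -m jog '[{"tx":1,"ty":0,"tz":0,"ax":0,"ay":0,"az":0.18,"hand":1},{"tx":1,"ty":0,"tz":0,"ax":0,"ay":0,"az":0.18,"hand":1},{"tx":1,"ty":0,"tz":0,"ax":0,"ay":0,"az":0.18,"hand":1},{"tx":1,"ty":0,"tz":0,"ax":0,"ay":0,"az":0.18,"hand":1}]'; python3 -m jog '[{"tx":1,"ty":0,"tz":-0.1,"ax":0,"ay":0,"az":0,"hand":1},{"tx":1,"ty":0,"tz":-0.1,"ax":0,"ay":0,"az":0,"hand":1},{"tx":1,"ty":0,"tz":-0.1,"ax":0,"ay":0,"az":0,"hand":1},{"tx":1,"ty":0,"tz":-0.1,"ax":0,"ay":0,"az":0,"hand":1}]'
python3 - <<'E'
from h import *
go([620,-400,250],tool(9.5,0),160); go(stand.w([-115,-31,200]),tool(9.5,20),160);go(stand.w([-115,-31,160]),tool(9.5,45),160)
E
```

```text
time: 0.43
tool_pos: [328.0, -524.6, 404.1]
tcp_rot: [-179.9, -0.0, 9.6]
ft_force: [-0.5, -1.4, -0.9]
finger_gap: 85.2
time: 0.77
tool_pos: [476.7, -499.3, 419.4]
tcp_rot: [-180.0, -0.1, 9.7]
ft_force: [-0.0, -0.4, -0.2]
finger_gap: 85.6
t 0.77 TCP target [ 620. -400.  410.] t: [ 1.053 -0.491  0.064] a: [-0.001 -0.001  0.005] F [-0.  -0.4 -0.2]
t 0.77 TCP target [ 622.9 -163.3  350.4] t: [ 1.338 -2.043  0.463] a: [-0.    -0.446  0.005] F [-0.  -0.4 -0.2]
t 0.77 TCP target [ 680.5 -153.7  273.1] t: [ 1.727 -2.041  0.978] a: [ 1.000e-03 -1.001e+00  5.000e-03] F [-0.  -0.4 -0.2]
```

```bash
python3 -m jog '[{"tx":0.7,"ty":-0.3,"tz":0,"ax":0,"ay":-0.2,"az":0,"hand":1},{"tx":1,"ty":-0.5,"tz":0,"ax":0,"ay":-0.4,"az":0,"hand":1},{"tx":1,"ty":-1,"tz":0,"ax":0,"ay":-0.45,"az":0,"hand":1},{"tx":1,"ty":-1,"tz":0,"ax":0,"ay":-0.6,"az":0,"hand":1},{"tx":1,"ty":-1,"tz":0,"ax":0,"ay":-0.6,"az":0,"hand":1}]'
python3 - <<'E'
from h import *
go(stand.w([-115,-31,160]),tool(9.5,45),160);print(tip(None,160))
E
```

```text
time: 1.18
tool_pos: [592.7, -336.2, 416.7]
tcp_rot: [-179.9, 27.6, 9.7]
ft_force: [0.7, 0.0, -1.1]
finger_gap: 85.2
t 1.18 TCP target [ 680.5 -153.7  273.1] t: [ 1.137 -1.099  0.487] a: [ 0.    -0.386  0.004] F [ 0.7  0.  -1.1]
[ 519.5 -348.3  275. ]
```

```bash
python3 -m jog '[{"tx":1,"ty":-1,"tz":0,"ax":0,"ay":-0.39,"az":0,"hand":1},{"tx":1,"ty":-1,"tz":0,"ax":0,"ay":-0.39,"az":0,"hand":1},{"tx":1,"ty":-1,"tz":0,"ax":0,"ay":-0.39,"az":0,"hand":1},{"tx":1,"ty":-1,"tz":0,"ax":0,"ay":-0.39,"az":0,"hand":1},{"tx":1,"ty":-1,"tz":0.1,"ax":0,"ay":-0.39,"az":0,"hand":1}]'
python3 - <<'E'
from h import *
go(stand.w([-115,-31,160]),tool(9.5,45),160);print(tip(None,160),tip(stand,160))
from bench import sense
print(sense()['joint_pos'])
E
```

```text
time: 1.6
tool_pos: [691.0, -171.5, 341.6]
tcp_rot: [180.0, 44.5, 9.6]
ft_force: [0.8, -0.1, 1.1]
finger_gap: 85.6
t 1.6 TCP target [ 680.5 -153.7  273.1] t: [ 0.285 -0.129  0.36 ] a: [ 0.003 -0.01   0.002] F [ 0.8 -0.1  1.1]
[ 580.4 -190.4  227.6] [-123.3  -11.3  227.6]
[-13.76061904  50.19048857  41.33918103 -20.94155104 128.61854364
  59.4151083 ]
```

```bash
python3 -m jog '[{"tx":0.28,"ty":-0.13,"tz":0.36,"ax":0,"ay":0,"az":0,"hand":1},{"tx":0.28,"ty":-0.13,"tz":0.36,"ax":0,"ay":0,"az":0,"hand":1},{"tx":0.28,"ty":-0.13,"tz":0.36,"ax":0,"ay":0,"az":0,"hand":1}]'
python3 - <<'E'
from h import *
print(tip(stand,160));
for t in(45,50,55,60): go(stand.w([-115,-31,45]),tool(9.5,t),160)
from bench import *
print(sense()['joint_pos'])
s=snapshot("scene");cv2.imwrite("pics/s1.png",s["pixels"][:,:,::-1])
s=snapshot("top");cv2.imwrite("pics/t1.png",s["pixels"][:,:,::-1])
E
```

```text
time: 1.85
tool_pos: [676.3, -153.4, 264.4]
tcp_rot: [-179.5, 45.2, 10.1]
ft_force: [-0.9, 0.3, -1.9]
finger_gap: 85.6
[-110.5  -32.1  151.7]
t 1.85 TCP target [ 680.5 -153.7  158.1] t: [0.522 0.011 0.48 ] a: [-0.001  0.005  0.01 ] F [-0.9  0.3 -1.9]
t 1.85 TCP target [ 689.8 -152.1  147.8] t: [0.615 0.012 0.484] a: [-0.001 -0.106  0.01 ] F [-0.9  0.3 -1.9]
t 1.85 TCP target [ 698.2 -150.7  136.8] t: [0.707 0.012 0.495] a: [-0.001 -0.217  0.01 ] F [-0.9  0.3 -1.9]
t 1.85 TCP target [ 705.6 -149.5  125. ] t: [0.798 0.013 0.515] a: [-0.    -0.329  0.01 ] F [-0.9  0.3 -1.9]
[-12.77069131  50.3719099   49.36200933 -18.40359456 121.9154237
  63.49185726]
```

View pics/s1.png

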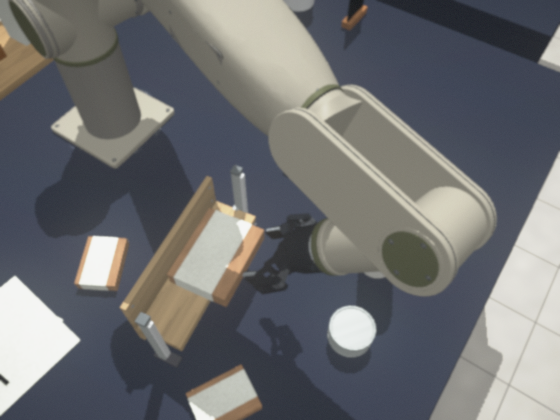

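View pics/t1.png

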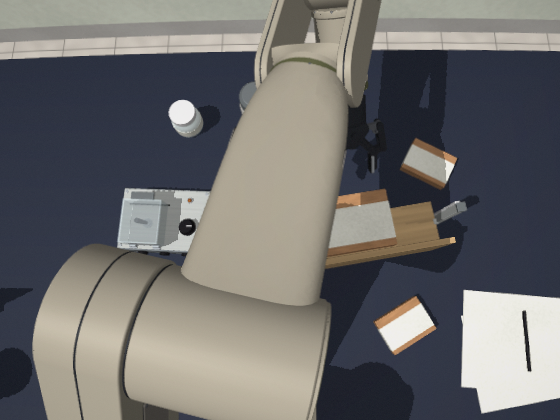

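```bash
python3 - <<'E'
from h import *
from bench import *
Q=[]
for n in("scene","top"):
    s=snapshot(n);np.savez(n+"1.npz",**s);X=cloud(s).reshape(-1,3);Q.append(X[np.isfinite(X[:,0])])
P=np.vstack(Q)
m=(P[:,0]>600)&(P[:,0]<950)&(P[:,2]>130)&(abs(P[:,1]+100)<200)
P=P[m]
for x0 in range(600,950,25):
  for z0 in range(130,600,60):
    q=P[(P[:,0]>=x0)&(P[:,0]<x0+25)&(P[:,2]>=z0)&(P[:,2]<z0+60)]
    if len(q)>5: print(x0,z0,"y",np.round([q[:,1].min(),q[:,1].max()]),len(q),end=' | ')
  print()
E
```

```text
600 130 y [-242. -208.] 17 | 600 190 y [-245.  -99.] 1321 | 600 250 y [-177. -149.] 51 | 600 370 y [-169. -157.] 203 | 600 430 y [-165.  -16.] 2033 | 600 490 y [-144.  -45.] 1703 | 
625 190 y [-241.  -98.] 926 | 625 250 y [-200. -136.] 766 | 625 370 y [-175.  -48.] 515 | 625 430 y [-168.  -16.] 3067 | 625 490 y [-148.  -82.] 830 | 
650 190 y [-231. -191.] 120 | 650 250 y [-199. -137.] 575 | 650 310 y [-185. -134.] 257 | 650 370 y [-180.  -48.] 729 | 650 430 y [-173.  -21.] 1945 | 650 490 y [-152. -127.] 537 | 
675 190 y [-193. -187.] 9 | 675 250 y [-198. -183.] 291 | 675 310 y [-194. -142.] 544 | 675 370 y [-187.  -54.] 935 | 675 430 y [-176.  -26.] 2105 | 675 490 y [-157. -133.] 317 | 
700 130 y [16. 47.] 133 | 700 190 y [21. 35.] 15 | 700 250 y [-197. -183.] 197 | 700 310 y [-192.  -83.] 543 | 700 370 y [-192.  -58.] 1288 | 700 430 y [-181.  -33.] 2111 | 700 490 y [-158. -152.] 11 | 
725 130 y [10. 45.] 123 | 725 190 y [ 8. 38.] 41 | 725 250 y [-190. -178.] 48 | 725 310 y [-190.  -84.] 546 | 725 370 y [-199.  -62.] 2072 | 725 430 y [-185.  -37.] 1683 | 
750 130 y [10. 29.] 14 | 750 310 y [-187.  -88.] 206 | 750 370 y [-204.  -67.] 1755 | 750 430 y [-193.  -43.] 1593 | 
775 310 y [-97. -93.] 15 | 775 370 y [-210.  -73.] 817 | 775 430 y [-197.  -51.] 2092 | 
800 370 y [-212. -197.] 645 | 800 430 y [-202.  -56.] 2374 | 
825 370 y [-212.  -66.] 470 | 825 430 y [-204.  -60.] 2194 | 
850 370 y [-195.  -69.] 640 | 850 430 y [-194.  -82.] 19 |
```

```bash
python3 -m jog '[{"tx":0.2,"ty":0,"tz":0.16,"ax":0,"ay":-0.03,"az":0.01,"hand":1},{"tx":0.4,"ty":0.01,"tz":0.32,"ax":0,"ay":-0.06,"az":0.01,"hand":1},{"tx":0.55,"ty":0.01,"tz":0.44,"ax":0,"ay":-0.106,"az":0.01,"hand":1},{"tx":0.6,"ty":0.01,"tz":0.47,"ax":0,"ay":-0.106,"az":0.01,"hand":1},{"tx":0.6,"ty":0.01,"tz":0.47,"ax":0,"ay":-0.106,"az":0.01,"hand":1}]'
python3 - <<'E'
from h import *
from bench import *
print(tip(stand,160),sense()['joint_pos'])
for x in(-80,-70): go(stand.w([x,-31,45]),tool(9.5,50),160)
s=snapshot("scene");cv2.imwrite("pics/s2.png",cv2.resize(s["pixels"][150:370,110:400,::-1],None,fx=2.7,fy=2.7,interpolation=cv2.INTER_CUBIC))
E
```

```text
time: 2.47
tool_pos: [692.8, -156.1, 158.7]
tcp_rot: [179.6, 49.4, 8.9]
ft_force: [-1.0, 0.3, 0.6]
finger_gap: 85.3
[-118.3  -26.7   54.6] [-12.45313829  62.51522691  42.76962083 -19.21679065 120.55876496
  65.63930262]
t 2.47 TCP target [ 655.3 -157.9  147.8] t: [-0.107 -0.029  0.236] a: [-0.001 -0.013 -0.008] F [-1.   0.3  0.6]
t 2.47 TCP target [ 645.4 -159.5  147.8] t: [-0.15  -0.028  0.286] a: [-0.001 -0.013 -0.008] F [-1.   0.3  0.6]
```

View pics/s2.png

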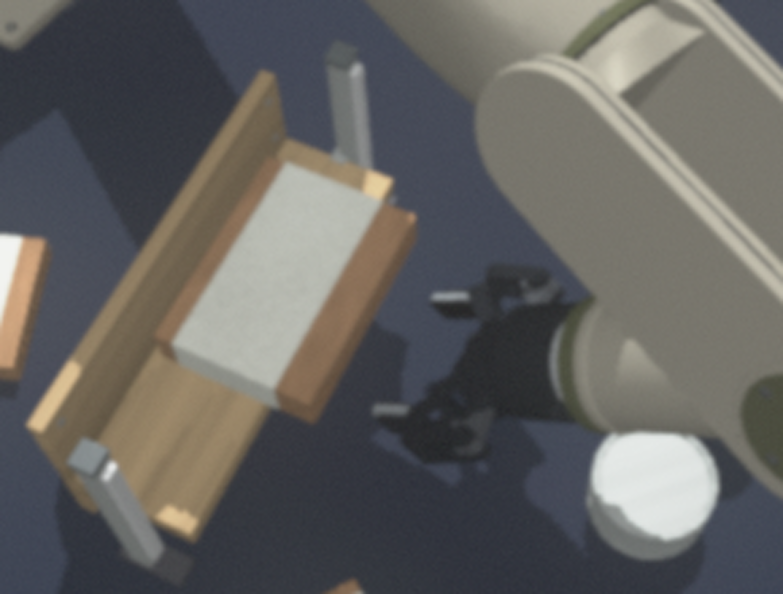

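```bash
cat >> h.py <<'E'
def way(th):
    t=np.radians(th); xp=36 if th<15 else 45-34*np.sin(t)
    E=np.array([xp-120*np.cos(t),70+120*np.sin(t)])
    if th<=40: C=E+24*np.array([.766,-.643])
    else: C=E+24*np.array([np.cos(t),-np.sin(t)])
    return C-[7,8.4]
def seg(ths,y=-31,tilt=50,L=160,press=0):
    from bench import sense
    st=sense();R0=tcpR(st);R=tool(9.5,tilt)
    print("t",round(st['time'],2),"F",np.round(st['ft_force'],1),"tip",tip(stand,L))
    for th in ths:
        w=way(th);T=stand.w([w[0]+press,y,w[1]])-R.apply([0,0,L])
        print(th,np.round(w,0),np.round(R0.inv().apply(T-st['tool_pos'])/150,3),np.round((R0.inv()*R).as_rotvec(degrees=True)/45,3))
E
python3 -m jog '[{"tx":-0.03,"ty":-0.03,"tz":0.12,"ax":0,"ay":-0.01,"az":-0.01,"hand":1},{"tx":-0.06,"ty":-0.03,"tz":0.19,"ax":0,"ay":-0.01,"az":-0.01,"hand":1},{"tx":-0.1,"ty":-0.03,"tz":0.22,"ax":0,"ay":-0.01,"az":-0.01,"hand":1},{"tx":-0.12,"ty":-0.03,"tz":0.23,"ax":0,"ay":-0.01,"az":-0.01,"hand":1}]'
python3 - <<'E'
from h import *
seg([0,2,4,6,8,10,13])
E
```

```text
time: 2.85
tool_pos: [655.7, -158.1, 156.5]
tcp_rot: [179.8, 49.4, 9.4]
ft_force: [1.1, -0.1, 0.5]
finger_gap: 85.4
t 2.85 F [ 1.1 -0.1  0.5] tip [-81.4 -30.4  52.5]
0 [-73.  46.] [ 0.004 -0.002  0.072] [ 0.002 -0.012 -0.002]
2 [-73.  50.] [-0.017 -0.002  0.054] [ 0.002 -0.012 -0.002]
4 [-72.  55.] [-0.039 -0.002  0.037] [ 0.002 -0.012 -0.002]
6 [-72.  59.] [-0.062 -0.002  0.021] [ 0.002 -0.012 -0.002]
8 [-71.  63.] [-0.085 -0.002  0.005] [ 0.002 -0.012 -0.002]
10 [-71.  67.] [-0.109 -0.002 -0.009] [ 0.002 -0.012 -0.002]
13 [-70.  73.] [-0.146 -0.001 -0.03 ] [ 0.002 -0.012 -0.002]
```

```bash
python3 -m jog '[{"tx":0.02,"ty":0,"tz":0.04,"ax":0,"ay":-0.012,"az":0,"hand":1},{"tx":0.01,"ty":0,"tz":0.075,"ax":0,"ay":-0.012,"az":0,"hand":1},{"tx":-0.015,"ty":0,"tz":0.055,"ax":0,"ay":-0.012,"az":0,"hand":1},{"tx":-0.04,"ty":0,"tz":0.04,"ax":0,"ay":-0.012,"az":0,"hand":1},{"tx":-0.06,"ty":0,"tz":0.02,"ax":0,"ay":-0.012,"az":0,"hand":1}]'
python3 - <<'E'
from h import *
from bench import *
seg([6,8,10,13,16,20])
s=snapshot("scene");cv2.imwrite("pics/s3.png",cv2.resize(s["pixels"][150:370,110:400,::-1],None,fx=2.7,fy=2.7,interpolation=cv2.INTER_CUBIC))
E
```

```text
time: 3.27
tool_pos: [647.1, -158.5, 157.2]
tcp_rot: [-180.0, 50.3, 9.6]
ft_force: [-0.6, -0.1, -0.9]
finger_gap: 85.4
t 3.27 F [-0.6 -0.1 -0.9] tip [-71.3 -31.6  55. ]
6 [-72.  59.] [-0.022  0.005 -0.019] [0.001 0.006 0.001]
8 [-71.  63.] [-0.045  0.005 -0.034] [0.001 0.006 0.001]
10 [-71.  67.] [-0.069  0.005 -0.048] [0.001 0.006 0.001]
13 [-70.  73.] [-0.106  0.005 -0.068] [0.001 0.006 0.001]
16 [-68.  79.] [-0.142  0.005 -0.088] [0.001 0.006 0.001]
20 [-68.  87.] [-0.185  0.005 -0.12 ] [0.001 0.006 0.001]
```

View pics/s3.png

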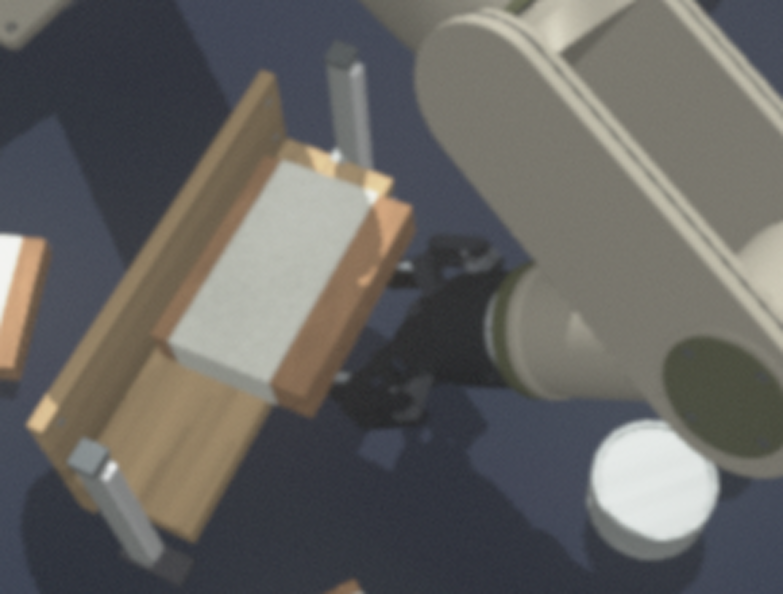

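```bash
python3 -m jog '[{"tx":-0.03,"ty":0,"tz":-0.02,"ax":0,"ay":0,"az":0,"hand":1},{"tx":-0.06,"ty":0,"tz":-0.04,"ax":0,"ay":0,"az":0,"hand":1},{"tx":-0.1,"ty":0,"tz":-0.06,"ax":0,"ay":0,"az":0,"hand":1},{"tx":-0.13,"ty":0,"tz":-0.08,"ax":0,"ay":0,"az":0,"hand":1},{"tx":-0.17,"ty":0,"tz":-0.1,"ax":0,"ay":0,"az":0,"hand":1}]'
python3 - <<'E'
from h import *
from bench import *
seg([20,25,30,35,40])
s=snapshot("scene");cv2.imwrite("pics/s4.png",cv2.resize(s["pixels"][150:370,110:400,::-1],None,fx=2.7,fy=2.7,interpolation=cv2.INTER_CUBIC))
E
```

```text
time: 3.73
tool_pos: [642.6, -159.1, 186.6]
tcp_rot: [-180.0, 50.2, 9.6]
ft_force: [3.2, 0.3, -0.9]
finger_gap: 85.2
t 3.73 F [ 3.2  0.3 -0.9] tip [-66.9 -31.7  84.3]
20 [-68.  87.] [-0.014  0.006 -0.018] [0.002 0.005 0.001]
25 [-67.  97.] [-0.069  0.006 -0.053] [0.002 0.005 0.001]
30 [-65. 106.] [-0.126  0.006 -0.081] [0.002 0.005 0.001]
35 [-61. 115.] [-0.185  0.006 -0.103] [0.002 0.005 0.001]
40 [-57. 123.] [-0.245  0.006 -0.118] [0.002 0.005 0.001]
```

View pics/s4.png

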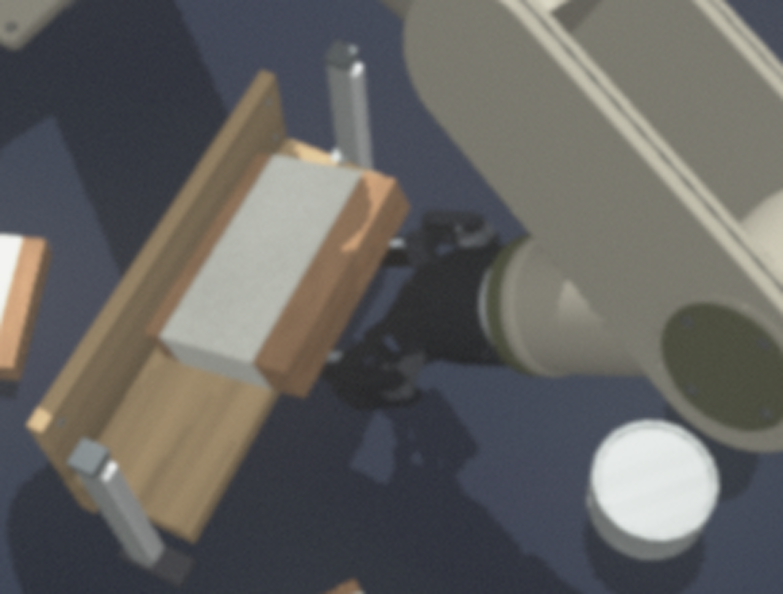

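```bash
python3 -m jog '[{"tx":-0.03,"ty":0,"tz":-0.02,"ax":0,"ay":0,"az":0,"hand":1},{"tx":-0.06,"ty":0,"tz":-0.035,"ax":0,"ay":0,"az":0,"hand":1},{"tx":-0.11,"ty":0,"tz":-0.06,"ax":0,"ay":0,"az":0,"hand":1},{"tx":-0.17,"ty":0,"tz":-0.08,"ax":0,"ay":0,"az":0,"hand":1},{"tx":-0.23,"ty":0,"tz":-0.1,"ax":0,"ay":0,"az":0,"hand":1}]'
python3 - <<'E'
from h import *
from bench import *
seg([40,45,50,55,60,65,70,75,80,85,90])
s=snapshot("scene");cv2.imwrite("pics/s5.png",cv2.resize(s["pixels"][150:370,110:400,::-1],None,fx=2.7,fy=2.7,interpolation=cv2.INTER_CUBIC))
E
```

```text
time: 4.2
tool_pos: [631.5, -161.1, 222.7]
tcp_rot: [-180.0, 50.3, 9.6]
ft_force: [0.2, 0.3, -0.8]
finger_gap: 85.3
t 4.2 F [ 0.2  0.3 -0.8] tip [-55.4 -31.6 120.6]
40 [-57. 123.] [-0.012  0.005 -0.022] [0.001 0.008 0.001]
45 [-54. 129.] [-0.058  0.005 -0.03 ] [0.001 0.008 0.001]
50 [-50. 135.] [-0.105  0.005 -0.033] [0.001 0.008 0.001]
55 [-45. 140.] [-0.152  0.005 -0.03 ] [0.001 0.008 0.001]
60 [-39. 145.] [-0.198  0.005 -0.021] [0.001 0.008 0.001]
65 [-33. 149.] [-0.244  0.005 -0.006] [0.001 0.008 0.001]
70 [-27. 152.] [-0.288  0.005  0.014] [0.001 0.008 0.001]
75 [-20. 154.] [-0.331  0.005  0.04 ] [0.001 0.008 0.001]
80 [-12. 156.] [-0.373  0.005  0.071] [0.001 0.008 0.001]
85 [ -4. 157.] [-0.412  0.005  0.107] [0.001 0.008 0.001]
90 [  4. 158.] [-0.449  0.005  0.148] [0.001 0.008 0.001]
```

View pics/s5.png

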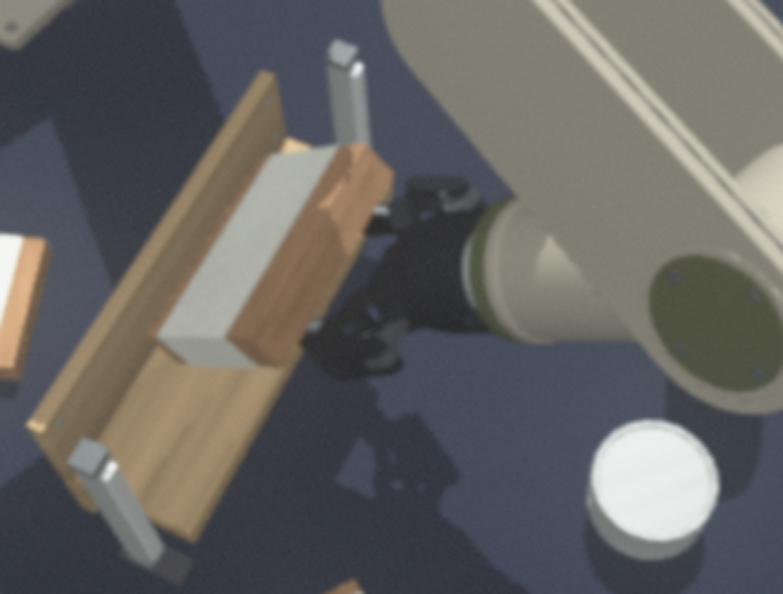

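```bash
python3 -m jog '[{"tx":-0.045,"ty":0,"tz":-0.01,"ax":0,"ay":0,"az":0,"hand":1},{"tx":-0.09,"ty":0,"tz":-0.01,"ax":0,"ay":0,"az":0,"hand":1},{"tx":-0.14,"ty":0,"tz":-0.01,"ax":0,"ay":0,"az":0,"hand":1},{"tx":-0.185,"ty":0,"tz":0,"ax":0,"ay":0,"az":0,"hand":1},{"tx":-0.23,"ty":0,"tz":0.015,"ax":0,"ay":0,"az":0,"hand":1}]'
python3 - <<'E'
from h import *
from bench import *
seg([65,70,75,80,85,90])
s=snapshot("scene");cv2.imwrite("pics/s6.png",cv2.resize(s["pixels"][150:370,110:400,::-1],None,fx=2.7,fy=2.7,interpolation=cv2.INTER_CUBIC))
E
```

```text
time: 4.67
tool_pos: [607.9, -165.1, 247.6]
tcp_rot: [-180.0, 50.3, 9.6]
ft_force: [0.8, 0.0, 0.4]
finger_gap: 85.2
t 4.67 F [0.8 0.  0.4] tip [-31.6 -31.6 145.4]
65 [-33. 149.] [-0.014  0.005 -0.023] [0.001 0.007 0.001]
70 [-27. 152.] [-0.059  0.005 -0.003] [0.001 0.007 0.001]
75 [-20. 154.] [-0.102  0.005  0.023] [0.001 0.007 0.001]
80 [-12. 156.] [-0.143  0.005  0.054] [0.001 0.007 0.001]
85 [ -4. 157.] [-0.183  0.005  0.09 ] [0.001 0.007 0.001]
90 [  4. 158.] [-0.22   0.004  0.131] [0.001 0.007 0.001]
```

View pics/s6.png

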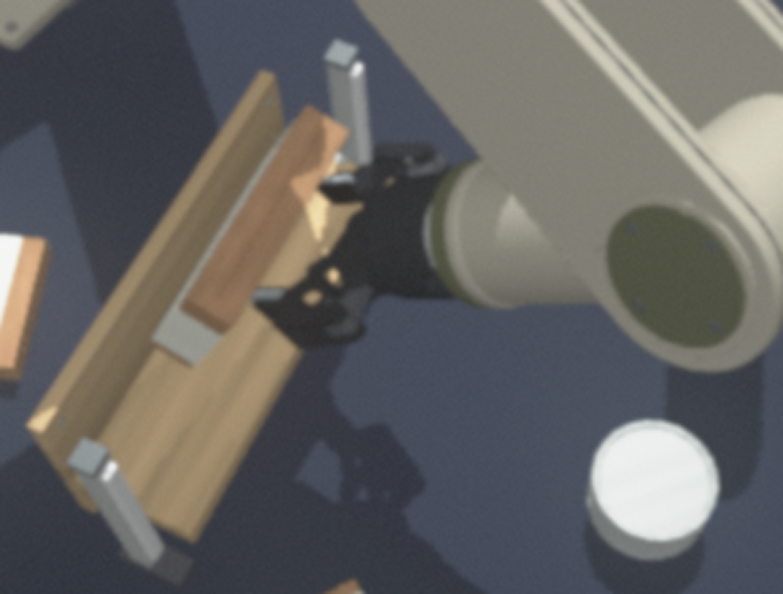

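```bash
python3 -m jog '[{"tx":-0.045,"ty":0,"tz":0.02,"ax":0,"ay":0,"az":0,"hand":1},{"tx":-0.09,"ty":0,"tz":0.045,"ax":0,"ay":0,"az":0,"hand":1},{"tx":-0.13,"ty":0,"tz":0.075,"ax":0,"ay":0,"az":0,"hand":1},{"tx":-0.16,"ty":0,"tz":0.1,"ax":0,"ay":0,"az":0,"hand":1},{"tx":-0.18,"ty":0,"tz":0.12,"ax":0,"ay":0,"az":0,"hand":1}]'
python3 - <<'E'
from h import *
from bench import *
seg([80,85,90],press=0)
s=snapshot("scene");cv2.imwrite("pics/s7.png",cv2.resize(s["pixels"][150:370,110:400,::-1],None,fx=2.7,fy=2.7,interpolation=cv2.INTER_CUBIC))
np.savez("scene7.npz",**s)
X=cloud(s)
# carton front/upper points in stand frame
P=X.reshape(-1,3);P=P[np.isfinite(P[:,0])];Q=(P-stand.o)@stand.R
m=(abs(Q[:,1]+31)<75)&(Q[:,0]>-20)&(Q[:,0]<70)&(Q[:,2]>75)
Q=Q[m]
for z in range(75,215,10):
    q=Q[(Q[:,2]>=z)&(Q[:,2]<z+10)]
    if len(q)>3: print(z,len(q),np.round([q[:,0].min(),np.median(q[:,0]),q[:,0].max()]))
E
```

```text
time: 5.13
tool_pos: [577.1, -170.3, 256.4]
tcp_rot: [-180.0, 50.3, 9.6]
ft_force: [0.4, -0.2, 0.2]
finger_gap: 85.3
t 5.13 F [ 0.4 -0.2  0.2] tip [ -0.2 -31.6 154.3]
80 [-12. 156.] [ 0.035  0.005 -0.069] [0.001 0.008 0.001]
85 [ -4. 157.] [-0.004  0.005 -0.033] [0.001 0.008 0.001]
90 [  4. 158.] [-0.041  0.005  0.008] [0.001 0.008 0.001]
75 70 [10. 11. 12.]
85 82 [ 9. 10. 12.]
95 111 [ 8. 10. 11.]
105 101 [ 8. 10. 11.]
115 99 [ 8. 10. 11.]
125 119 [ 8.  9. 11.]
135 120 [ 8.  9. 10.]
145 153 [-15.   9.  55.]
155 216 [-20.   9.  11.]
165 264 [-19.   9.  11.]
175 241 [-20.   9.  11.]
185 1479 [-20.  25.  43.]
```

View pics/s7.png

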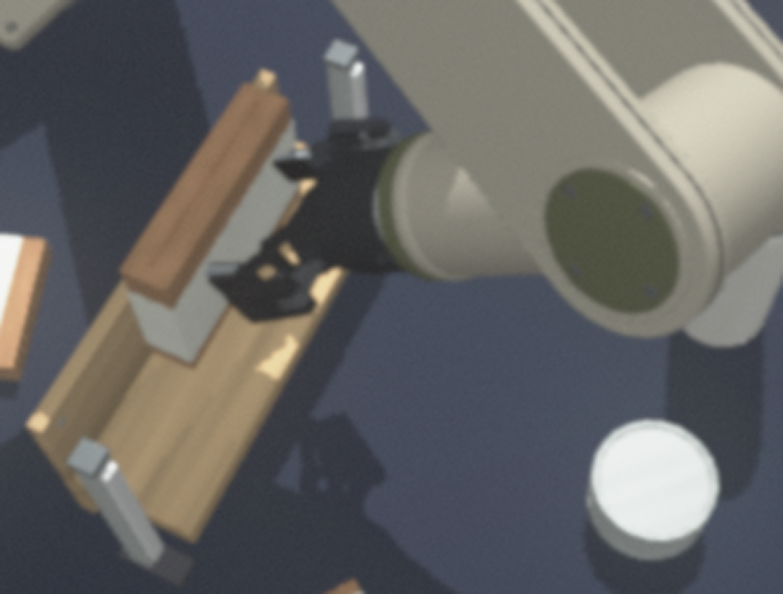

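```bash
python3 -m jog '[{"tx":-0.012,"ty":0,"tz":0.015,"ax":0,"ay":0,"az":0,"hand":1},{"tx":-0.024,"ty":0,"tz":0.03,"ax":0,"ay":0,"az":0,"hand":1},{"tx":-0.034,"ty":0,"tz":0.04,"ax":0,"ay":0,"az":0,"hand":1},{"tx":-0.034,"ty":0,"tz":0.04,"ax":0,"ay":0,"az":0,"hand":1}]'; cat > face.py <<'E'
from h import *
from bench import *
import sys
s=snapshot("scene");np.savez("scenef.npz",**s)
P=cloud(s).reshape(-1,3);P=P[np.isfinite(P[:,0])];Q=(P-stand.o)@stand.R
for ya,yb in((-106,-80),(-75,13),(18,44)):
    m=(Q[:,1]>ya)&(Q[:,1]<yb)&(Q[:,0]>5)&(Q[:,0]<18)&(Q[:,2]>80)&(Q[:,2]<182)
    q=Q[m]
    if len(q)>20: print(ya,len(q),"x at z=80,180",np.round(np.polyval(np.polyfit(q[:,2],q[:,0],1),[80,180]),1))
q=Q[(Q[:,2]>184)&(Q[:,0]>5)&(Q[:,0]<50)&(abs(Q[:,1]+31)<95)];print("top",np.round([np.percentile(q[:,0],[1,99]),np.percentile(q[:,1],[1,99])],1),np.median(q[:,2]))
E
python3 face.py
```

```text
time: 5.52
tool_pos: [571.1, -171.1, 257.6]
tcp_rot: [180.0, 50.1, 9.6]
ft_force: [8.9, 2.8, 2.4]
finger_gap: 85.6
-106 143 x at z=80,180 [ 8.3 11.3]
-75 690 x at z=80,180 [ 8.4 11.3]
18 329 x at z=80,180 [ 8.6 11.3]
top [[   5.7   48.5]
 [-122.    49.7]] 459.66573212525526
```

```bash
python3 -m jog '[{"tx":0.05,"ty":0,"tz":-0.06,"ax":0,"ay":0,"az":0,"hand":1},{"tx":0.12,"ty":0,"tz":-0.14,"ax":0,"ay":0,"az":0,"hand":1},{"tx":0.17,"ty":0,"tz":-0.2,"ax":0,"ay":0,"az":0,"hand":1},{"tx":0.3,"ty":0,"tz":-0.1,"ax":0,"ay":0,"az":0,"hand":1},{"tx":0.4,"ty":0,"tz":0,"ax":0,"ay":0,"az":0,"hand":1}]'
python3 - <<'E'
from h import *
print(tip(stand,160))
for x in(-10,-3,0,3,6): go(stand.w([x,-31,94]),tool(9.5,50),160)
E
python3 face.py
```

```text
time: 5.98
tool_pos: [609.3, -164.9, 210.7]
tcp_rot: [179.9, 50.1, 9.5]
ft_force: [0.4, -1.7, -1.4]
finger_gap: 85.6
[-33.3 -31.3 108.1]
t 5.98 TCP target [ 586.2 -169.4  196.8] t: [-0.029  0.004  0.179] a: [0.003 0.002 0.   ] F [ 0.4 -1.7 -1.4]
t 5.98 TCP target [ 579.3 -170.6  196.8] t: [-0.059  0.004  0.215] a: [0.003 0.002 0.   ] F [ 0.4 -1.7 -1.4]
t 5.98 TCP target [ 576.4 -171.1  196.8] t: [-0.072  0.004  0.23 ] a: [0.003 0.002 0.   ] F [ 0.4 -1.7 -1.4]
t 5.98 TCP target [ 573.4 -171.6  196.8] t: [-0.085  0.004  0.246] a: [0.003 0.002 0.   ] F [ 0.4 -1.7 -1.4]
t 5.98 TCP target [ 570.5 -172.1  196.8] t: [-0.098  0.004  0.261] a: [0.003 0.002 0.   ] F [ 0.4 -1.7 -1.4]
-106 238 x at z=80,180 [7.8 6.8]
-75 898 x at z=80,180 [7.9 6.8]
18 292 x at z=80,180 [8. 7.]
top [[   5.7   48.8]
 [-125.    49.5]] 193.18987625527407
```

```bash
python3 -m jog '[{"tx":-0.02,"ty":0,"tz":0.09,"ax":0,"ay":0,"az":0,"hand":1},{"tx":-0.04,"ty":0,"tz":0.19,"ax":0,"ay":0,"az":0,"hand":1},{"tx":-0.06,"ty":0,"tz":0.215,"ax":0,"ay":0,"az":0,"hand":1},{"tx":-0.075,"ty":0,"tz":0.235,"ax":0,"ay":0,"az":0,"hand":1},{"tx":-0.09,"ty":0,"tz":0.25,"ax":0,"ay":0,"az":0,"hand":1}]'
python3 face.py; python3 -c "
from h import *
print(tip(stand,160))"
```

```text
time: 6.45
tool_pos: [571.4, -171.3, 197.4]
tcp_rot: [180.0, 50.2, 9.6]
ft_force: [21.0, 6.3, -3.4]
finger_gap: 85.6
-106 229 x at z=80,180 [10.1 10.4]
-75 913 x at z=80,180 [10.3 10.6]
18 301 x at z=80,180 [10.4 10.8]
top [[   5.7   49.1]
 [-124.8   49.4]] 447.47856391348137
[  4.7 -31.4  95. ]
```

```bash
python3 -m jog '[{"tx":0.01,"ty":0,"tz":-0.013,"ax":0,"ay":0,"az":0,"hand":1},{"tx":0.03,"ty":0,"tz":-0.035,"ax":0,"ay":0,"az":0,"hand":1},{"tx":0.06,"ty":0,"tz":-0.07,"ax":0,"ay":0,"az":0,"hand":1},{"tx":0.12,"ty":0,"tz":-0.14,"ax":0,"ay":0,"az":0,"hand":1},{"tx":0.2,"ty":0,"tz":-0.24,"ax":0,"ay":0,"az":0,"hand":1}]'
python3 face.py; python3 -c "
from h import *
print(tip(stand,160))"
```

```text
time: 6.92
tool_pos: [617.5, -163.6, 196.7]
tcp_rot: [-180.0, 50.4, 9.6]
ft_force: [1.4, -0.5, -0.5]
finger_gap: 85.8
-106 250 x at z=80,180 [10.  10.5]
-75 927 x at z=80,180 [10.4 10.5]
18 301 x at z=80,180 [10.5 10.7]
top [[   6.    48.5]
 [-125.    49.7]] 192.54357184405825
[-44.  -32.   94.6]
```

```bash
python3 -m jog '[{"tx":-0.2,"ty":0,"tz":-0.2,"ax":0,"ay":0,"az":0,"hand":1},{"tx":-0.4,"ty":0,"tz":-0.4,"ax":0,"ay":0,"az":0,"hand":1},{"tx":-0.6,"ty":0,"tz":-0.6,"ax":0,"ay":0,"az":0,"hand":0.5},{"tx":-0.8,"ty":0,"tz":-0.8,"ax":0,"ay":0,"az":0,"hand":0},{"tx":-0.8,"ty":0,"tz":-0.8,"ax":0,"ay":0,"az":0,"hand":0}]'
python3 - <<'E'
from h import *
print(tip(),con.w([-110,-35,104]))
go(con.w([-150,-35,240]),tool(-2.6,50))
go(con.w([-150,-35,240]),tool(-2.6,45))
E
```

```text
time: 7.38
tool_pos: [634.3, -160.8, 376.2]
tcp_rot: [179.5, 49.7, 9.2]
ft_force: [0.9, 0.1, 1.6]
finger_gap: 51.5
[ 504.3 -183.3  264.3] [546.07446726 256.27404125 104.        ]
t 7.38 TCP target [718.4 248.4 351.2] t: [ 0.767 -2.598 -0.668] a: [ 0.211 -0.008  0.169] F [0.9 0.1 1.6]
t 7.38 TCP target [708.2 248.9 362.3] t: [ 0.667 -2.612 -0.666] a: [0.203 0.102 0.178] F [0.9 0.1 1.6]
```

```bash
python3 -m jog '[{"tx":0.05,"ty":-0.25,"tz":-0.05,"ax":0,"ay":0,"az":0,"hand":0},{"tx":0.1,"ty":-0.5,"tz":-0.1,"ax":0.05,"ay":0,"az":0.04,"hand":0},{"tx":0.2,"ty":-0.75,"tz":-0.2,"ax":0.1,"ay":0,"az":0.08,"hand":0},{"tx":0.2,"ty":-1,"tz":-0.2,"ax":0.1,"ay":0,"az":0.08,"hand":0},{"tx":0.25,"ty":-1,"tz":-0.25,"ax":0.1,"ay":0,"az":0.08,"hand":0}]'
python3 -m jog '[{"tx":0.05,"ty":-0.25,"tz":-0.05,"ax":0.02,"ay":0,"az":0.02,"hand":0},{"tx":0.1,"ty":-0.5,"tz":-0.1,"ax":0.05,"ay":0,"az":0.04,"hand":0},{"tx":0.2,"ty":-0.75,"tz":-0.2,"ax":0.1,"ay":0,"az":0.08,"hand":0},{"tx":0.2,"ty":-1,"tz":-0.2,"ax":0.1,"ay":0,"az":0.08,"hand":0},{"tx":0.25,"ty":-1,"tz":-0.25,"ax":0.1,"ay":0,"az":0.08,"hand":0}]'
python3 - <<'E'
from h import *
print(tip())
go(con.w([-150,-35,200]),tool(-2.6,50))
go(con.w([-150,-35,200]),tool(-2.6,45))
E
```

```text
time: 7.8
tool_pos: [659.0, 2.7, 359.3]
tcp_rot: [-179.6, 50.5, 4.5]
ft_force: [0.9, 0.1, 0.0]
finger_gap: -0.2
time: 8.22
tool_pos: [701.4, 156.8, 354.9]
tcp_rot: [-179.5, 50.4, -1.1]
ft_force: [0.3, -0.3, 0.1]
finger_gap: -0.1
[568.2 161.  244.7]
t 8.22 TCP target [718.4 248.4 311.2] t: [ 0.289 -0.612  0.113] a: [0.013 0.009 0.021] F [ 0.3 -0.3  0.1]
t 8.22 TCP target [708.2 248.9 322.3] t: [ 0.189 -0.614  0.119] a: [0.012 0.12  0.021] F [ 0.3 -0.3  0.1]
```

```bash
python3 -m jog '[{"tx":0.12,"ty":-0.25,"tz":0.05,"ax":0.013,"ay":0.01,"az":0.02,"hand":0},{"tx":0.2,"ty":-0.45,"tz":0.08,"ax":0.013,"ay":0.01,"az":0.02,"hand":0},{"tx":0.28,"ty":-0.6,"tz":0.11,"ax":0.013,"ay":0.01,"az":0.02,"hand":0},{"tx":0.29,"ty":-0.61,"tz":0.11,"ax":0.013,"ay":0.01,"az":0.02,"hand":0},{"tx":0.29,"ty":-0.61,"tz":0.11,"ax":0.013,"ay":0.01,"az":0.02,"hand":0}]'
python3 - <<'E'
from h import *
from bench import *
print(tip(con),sense()['joint_pos'])
go(con.w([-140,-35,75]),tool(-2.6,50))
s=snapshot("scene");np.savez("scene8.npz",**s);cv2.imwrite("pics/s8.png",s["pixels"][:,:,::-1])
s=snapshot("top");np.savez("top8.npz",**s);cv2.imwrite("pics/t8.png",s["pixels"][:,:,::-1])
E
```

```text
time: 8.63
tool_pos: [720.1, 242.1, 309.2]
tcp_rot: [179.8, 50.1, -3.0]
ft_force: [-0.1, -0.8, -0.3]
finger_gap: -0.1
[-151.8  -28.9  198.2] [ 11.91458832  67.33347843  19.23463229  17.96213866 141.20403746
 113.86314756]
t 8.63 TCP target [708.4 248.9 186.2] t: [ 0.577 -0.044  0.587] a: [-0.001  0.002 -0.006] F [-0.1 -0.8 -0.3]
```

View pics/s8.png

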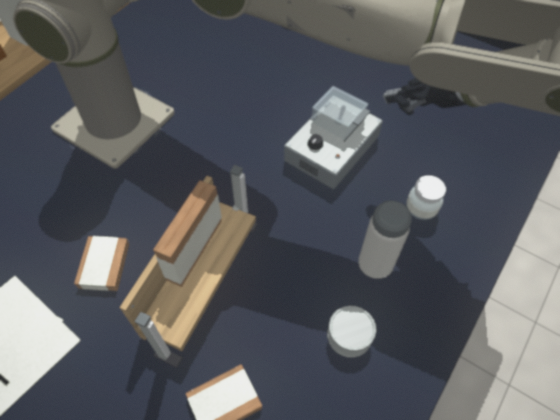

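View pics/t8.png

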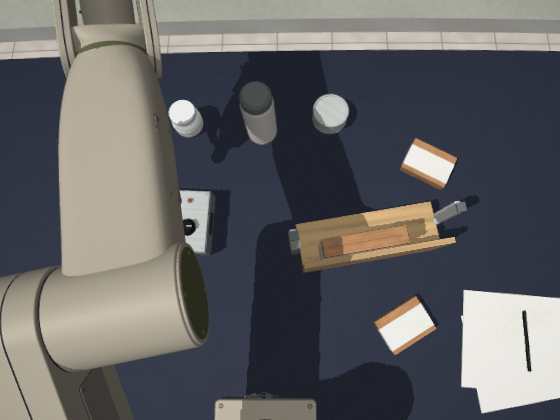

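```bash
cat >> h.py <<'E'
def cway(th,s=8):
    t=np.radians(th);p=np.radians(19.98)+t
    E=np.array([-117.05*np.cos(p),64+117.05*np.sin(p)])
    C=E+s*(np.array([.707,-.707]) if th<=45 else np.array([np.cos(t),-np.sin(t)]))
    return C-[7.8,7.8]
def cseg(ths,y=-35,tilt=45,L=173,s=8):
    from bench import sense
    st=sense();R0=tcpR(st);R=tool(-2.6,tilt)
    print("t",round(st['time'],2),"F",np.round(st['ft_force'],1),"tip",tip(con,L))
    for th in ths:
        w=cway(th,s);T=con.w([w[0],y,w[1]])-R.apply([0,0,L])
        print(th,np.round(w,0),np.round(R0.inv().apply(T-st['tool_pos'])/150,3),np.round((R0.inv()*R).as_rotvec(degrees=True)/45,3))
E
python3 - <<'E'
from h import *
print(cway(0)); go(con.w([-143,-35,80]),tool(-2.6,45))
E
```

```text
[-112.14898887   90.53906123]
t 8.73 TCP target [701.2 249.2 202.3] t: [ 0.476 -0.059  0.575] a: [-0.004  0.109 -0.007] F [-0.6 -0.8  0.6]
```

```bash
python3 -m jog '[{"tx":0.13,"ty":-0.02,"tz":0.15,"ax":0,"ay":0.05,"az":-0.007,"hand":0},{"tx":0.25,"ty":-0.04,"tz":0.3,"ax":0,"ay":0.109,"az":-0.007,"hand":0},{"tx":0.38,"ty":-0.06,"tz":0.45,"ax":0,"ay":0.109,"az":-0.007,"hand":0},{"tx":0.47,"ty":-0.06,"tz":0.57,"ax":0,"ay":0.109,"az":-0.007,"hand":0},{"tx":0.47,"ty":-0.06,"tz":0.57,"ax":0,"ay":0.109,"az":-0.007,"hand":0}]'
python3 - <<'E'
from h import *
cseg([0,3,6,9,12])
from bench import *
s=snapshot("scene");cv2.imwrite("pics/s9.png",cv2.resize(s["pixels"][60:200,270:470,::-1],None,fx=4,fy=4,interpolation=cv2.INTER_CUBIC))
E
```

```text
time: 9.15
tool_pos: [699.5, 248.2, 198.9]
tcp_rot: [180.0, 45.3, -2.8]
ft_force: [-0.5, 0.5, -1.2]
finger_gap: 0.2
t 9.15 F [-0.5  0.5 -1.2] tip [-140.6  -34.4   77.3]
0 [-112.   91.] [-0.203 -0.007  0.073] [-0.004  0.007 -0.004]
3 [-110.   96.] [-0.24  -0.007  0.057] [-0.004  0.007 -0.004]
6 [-107.  102.] [-0.279 -0.007  0.043] [-0.004  0.007 -0.004]
9 [-105.  107.] [-0.318 -0.007  0.031] [-0.004  0.007 -0.004]
12 [-101.  113.] [-0.357 -0.007  0.021] [-0.004  0.007 -0.004]
```

View pics/s9.png

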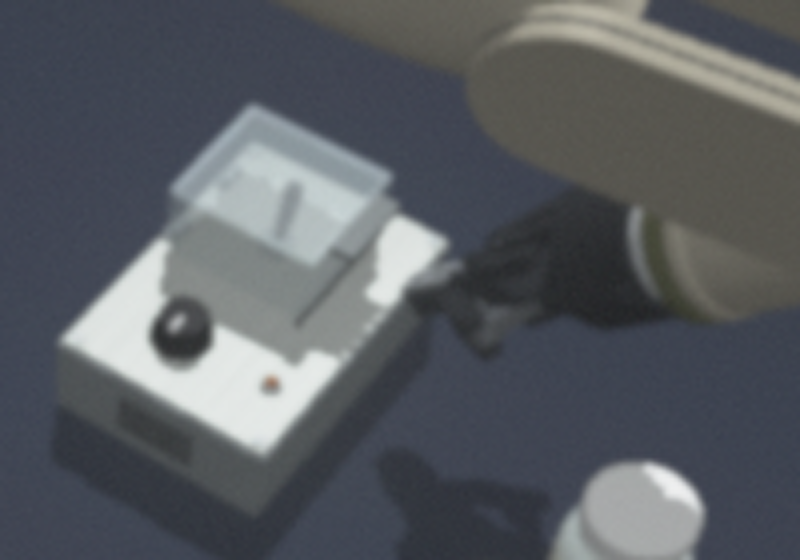

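```bash
python3 -m jog '[{"tx":-0.07,"ty":-0.005,"tz":0.07,"ax":0,"ay":0,"az":0,"hand":0},{"tx":-0.135,"ty":-0.005,"tz":0.135,"ax":0,"ay":0,"az":0,"hand":0},{"tx":-0.17,"ty":-0.005,"tz":0.1,"ax":0,"ay":0,"az":0,"hand":0},{"tx":-0.2,"ty":-0.005,"tz":0.07,"ax":0,"ay":0,"az":0,"hand":0},{"tx":-0.24,"ty":-0.005,"tz":0.06,"ax":0,"ay":0,"az":0,"hand":0}]'
python3 - <<'E'
from h import *
cseg([3,6,9,12,16,20])
from bench import *
s=snapshot("scene");cv2.imwrite("pics/s10.png",cv2.resize(s["pixels"][60:200,270:470,::-1],None,fx=4,fy=4,interpolation=cv2.INTER_CUBIC))
E
```

```text
time: 9.62
tool_pos: [671.2, 251.5, 226.5]
tcp_rot: [-179.7, 44.7, -2.6]
ft_force: [4.5, -0.5, 1.7]
finger_gap: -0.3
t 9.62 F [ 4.5 -0.5  1.7] tip [-113.5  -36.8  103.5]
3 [-110.   96.] [0.023 0.006 0.051] [-0.007 -0.007 -0.   ]
6 [-107.  102.] [-0.015  0.006  0.037] [-0.007 -0.007 -0.   ]
9 [-105.  107.] [-0.054  0.006  0.024] [-0.007 -0.007 -0.   ]
12 [-101.  113.] [-0.093  0.006  0.014] [-0.007 -0.007 -0.   ]
16 [-97. 119.] [-0.147  0.006  0.003] [-0.007 -0.007 -0.   ]
20 [-92. 126.] [-0.201  0.006 -0.004] [-0.007 -0.007 -0.   ]
```

View pics/s10.png

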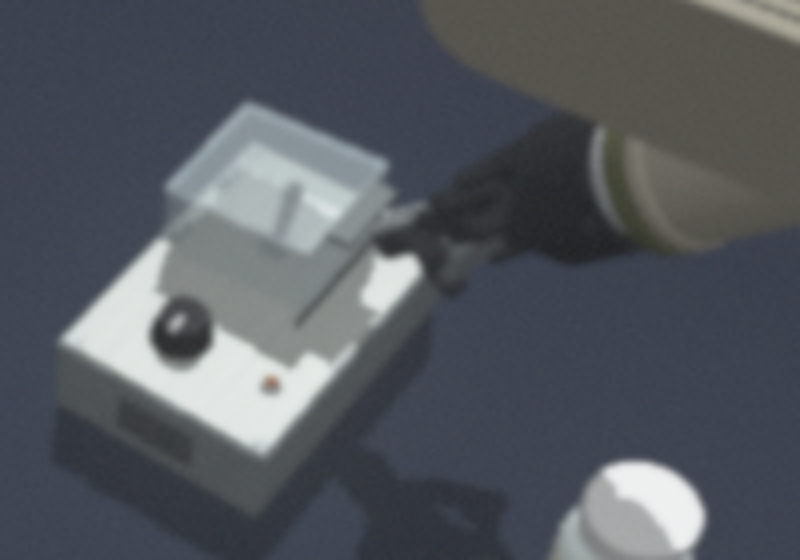

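```bash
python3 -m jog '[{"tx":-0.03,"ty":0,"tz":-0.01,"ax":0,"ay":0,"az":0,"hand":0},{"tx":-0.06,"ty":0,"tz":-0.02,"ax":0,"ay":0,"az":0,"hand":0},{"tx":-0.1,"ty":0,"tz":-0.03,"ax":0,"ay":0,"az":0,"hand":0},{"tx":-0.14,"ty":0,"tz":-0.035,"ax":0,"ay":0,"az":0,"hand":0},{"tx":-0.18,"ty":0,"tz":-0.04,"ax":0,"ay":0,"az":0,"hand":0}]'
python3 - <<'E'
from h import *
cseg([12,16,20,25,30,35,40])
from bench import *
s=snapshot("scene");cv2.imwrite("pics/s11.png",cv2.resize(s["pixels"][60:200,270:470,::-1],None,fx=4,fy=4,interpolation=cv2.INTER_CUBIC))
E
```

```text
time: 10.08
tool_pos: [654.1, 252.8, 246.1]
tcp_rot: [-179.8, 45.0, -2.6]
ft_force: [1.2, 0.3, -0.0]
finger_gap: 0.1
t 10.08 F [ 1.2  0.3 -0. ] tip [-95.8 -37.1 123.8]
12 [-101.  113.] [0.08  0.01  0.026] [-0.004 -0.    -0.   ]
16 [-97. 119.] [0.026 0.01  0.016] [-0.004 -0.    -0.   ]
20 [-92. 126.] [-0.028  0.01   0.009] [-0.004 -0.    -0.   ]
25 [-85. 133.] [-0.096  0.01   0.006] [-0.004 -0.    -0.   ]
30 [-77. 140.] [-0.164  0.01   0.009] [-0.004 -0.    -0.   ]
35 [-69. 146.] [-0.231  0.01   0.018] [-0.004 -0.    -0.   ]
40 [-61. 152.] [-0.298  0.01   0.033] [-0.004 -0.    -0.   ]
```

View pics/s11.png

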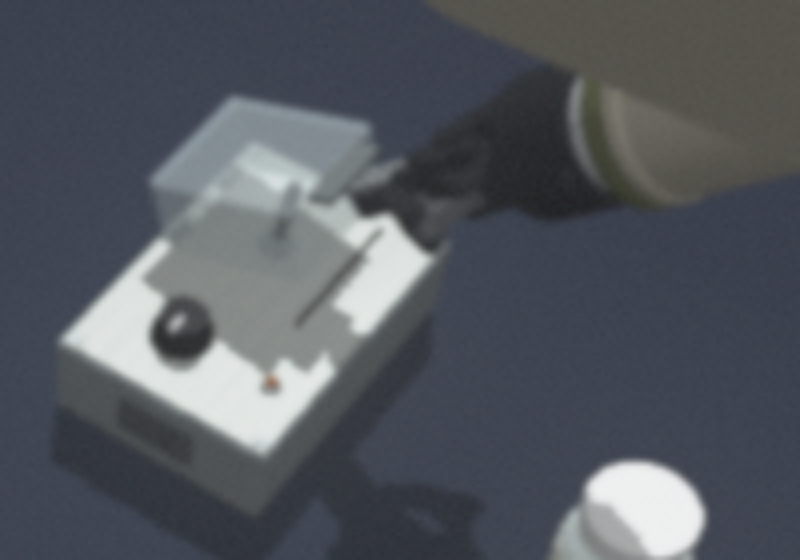

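```bash
python3 -m jog '[{"tx":-0.045,"ty":0,"tz":0,"ax":0,"ay":0,"az":0,"hand":0},{"tx":-0.09,"ty":0,"tz":0,"ax":0,"ay":0,"az":0,"hand":0},{"tx":-0.14,"ty":0,"tz":0.005,"ax":0,"ay":0,"az":0,"hand":0},{"tx":-0.2,"ty":0,"tz":0.015,"ax":0,"ay":0,"az":0,"hand":0},{"tx":-0.26,"ty":0,"tz":0.03,"ax":0,"ay":0,"az":0,"hand":0}]'
python3 - <<'E'
from h import *
cseg([40,46,52,58,64,70,76])
from bench import *
s=snapshot("scene");cv2.imwrite("pics/s12.png",cv2.resize(s["pixels"][60:200,270:470,::-1],None,fx=4,fy=4,interpolation=cv2.INTER_CUBIC))
E
```

```text
time: 10.55
tool_pos: [623.1, 254.3, 270.8]
tcp_rot: [-179.8, 45.0, -2.6]
ft_force: [1.1, 0.6, -0.2]
finger_gap: -0.1
t 10.55 F [ 1.1  0.6 -0.2] tip [-64.8 -37.1 148.4]
40 [-61. 152.] [-0.035  0.01   0.003] [-0.005 -0.001 -0.   ]
46 [-50. 157.] [-0.112  0.01   0.028] [-0.005 -0.001 -0.   ]
52 [-39. 161.] [-0.181  0.01   0.061] [-0.005 -0.001 -0.   ]
58 [-28. 164.] [-0.246  0.01   0.101] [-0.005 -0.001 -0.   ]
64 [-17. 165.] [-0.307  0.01   0.147] [-0.005 -0.001 -0.   ]
70 [ -5. 166.] [-0.363  0.011  0.2  ] [-0.005 -0.001 -0.   ]
76 [  6. 165.] [-0.412  0.011  0.258] [-0.005 -0.001 -0.   ]
```

View pics/s12.png

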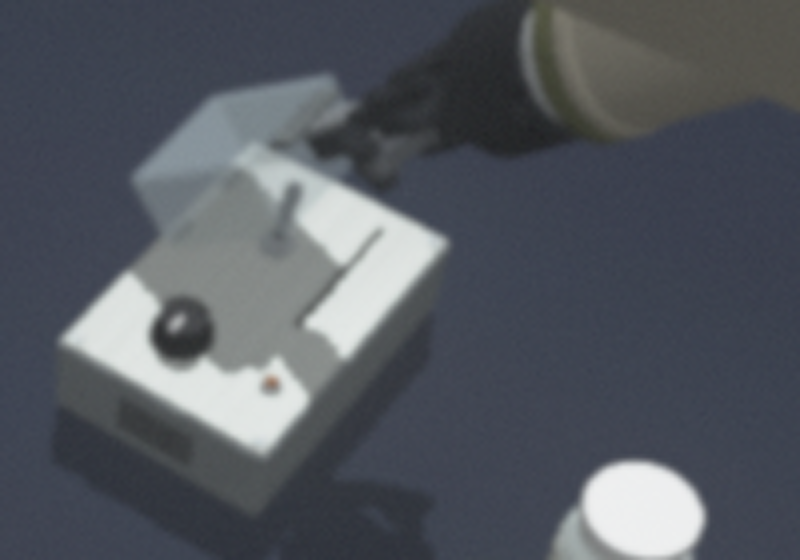

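```bash
python3 -m jog '[{"tx":-0.06,"ty":0,"tz":0.01,"ax":0,"ay":0,"az":0,"hand":0},{"tx":-0.12,"ty":0,"tz":0.03,"ax":0,"ay":0,"az":0,"hand":0},{"tx":-0.18,"ty":0,"tz":0.06,"ax":0,"ay":0,"az":0,"hand":0},{"tx":-0.245,"ty":0,"tz":0.1,"ax":0,"ay":0,"az":0,"hand":0},{"tx":-0.3,"ty":0,"tz":0.145,"ax":0,"ay":0,"az":0,"hand":0}]'
python3 - <<'E'
from h import *
cseg([64,70,76,82,88,94,100])
from bench import *
s=snapshot("scene");cv2.imwrite("pics/s13.png",cv2.resize(s["pixels"][60:200,270:470,::-1],None,fx=4,fy=4,interpolation=cv2.INTER_CUBIC))
E
```

```text
time: 11.02
tool_pos: [576.0, 256.5, 287.2]
tcp_rot: [-179.8, 45.0, -2.6]
ft_force: [0.4, 0.4, 0.4]
finger_gap: -0.1
t 11.02 F [0.4 0.4 0.4] tip [-17.7 -37.2 164.8]
64 [-17. 165.] [-0.007  0.011  0.002] [-0.005 -0.001 -0.   ]
70 [ -5. 166.] [-0.063  0.011  0.055] [-0.005 -0.001 -0.   ]
76 [  6. 165.] [-0.112  0.011  0.113] [-0.005 -0.001 -0.   ]
82 [ 18. 163.] [-0.156  0.011  0.176] [-0.005 -0.001 -0.   ]
88 [ 29. 160.] [-0.193  0.012  0.243] [-0.005 -0.001 -0.   ]
94 [ 39. 155.] [-0.222  0.012  0.313] [-0.005 -0.001 -0.   ]
100 [ 49. 150.] [-0.244  0.012  0.387] [-0.005 -0.001 -0.   ]
```

View pics/s13.png

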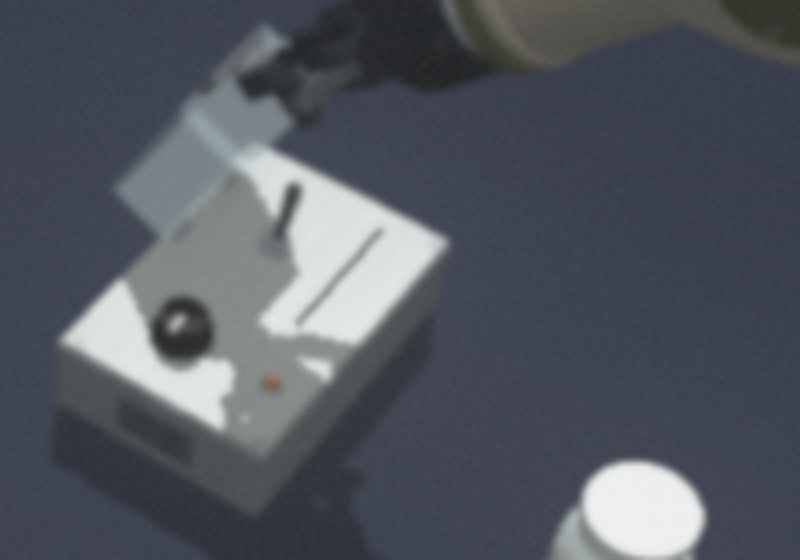

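```bash
cat >> h.py <<'E'
def cseg2(lst,y=-35,L=173,s=5):
    from bench import sense
    st=sense();R0=tcpR(st)
    print("t",round(st['time'],2),"F",np.round(st['ft_force'],1),"tip",tip(con,L))
    for th,ta in lst:
        R=tool(-2.6,ta);t=np.radians(th);p=np.radians(19.98)+t;a=np.radians(ta)
        C=np.array([-117.05*np.cos(p),64+117.05*np.sin(p)])+s*np.array([np.cos(t),-np.sin(t)])
        w=C-11*np.array([np.cos(a),np.sin(a)])
        T=con.w([w[0],y,w[1]])-R.apply([0,0,L])
        print(th,np.round(w,0),np.round(R0.inv().apply(T-st['tool_pos'])/150,3),np.round((R0.inv()*R).as_rotvec(degrees=True)/45,3))
E
python3 - <<'E'
from h import *
cseg2([(64,45),(66,40),(70,34),(76,28),(82,22),(88,18),(94,15),(99,15)])
E
```

```text
t 11.07 F [ 0.   0.1 -0.2] tip [-16.4 -37.5 165. ]
64 [-18. 168.] [-0.008  0.013 -0.022] [-0.004  0.     0.001]
66 [-15. 169.] [-0.128  0.013 -0.007] [-0.004  0.111  0.   ]
70 [ -7. 170.] [-0.287  0.013  0.039] [-0.004  0.245  0.   ]
76 [  4. 170.] [-0.457  0.013  0.12 ] [-0.004  0.378  0.   ]
82 [ 15. 169.] [-0.618  0.013  0.218] [-0.004  0.511 -0.   ]
88 [ 26. 167.] [-0.732  0.014  0.316] [-0.004  0.6   -0.   ]
94 [ 37. 163.] [-0.817  0.014  0.413] [-0.004  0.667 -0.   ]
99 [ 45. 159.] [-0.837  0.014  0.476] [-0.004  0.667 -0.   ]
```

```bash
python3 -m jog '[{"tx":-0.06,"ty":0.01,"tz":-0.015,"ax":0,"ay":0.055,"az":0,"hand":0},{"tx":-0.13,"ty":0.01,"tz":-0.005,"ax":0,"ay":0.11,"az":0,"hand":0},{"tx":-0.285,"ty":0.01,"tz":0.04,"ax":0,"ay":0.245,"az":0,"hand":0},{"tx":-0.37,"ty":0.01,"tz":0.08,"ax":0,"ay":0.31,"az":0,"hand":0},{"tx":-0.455,"ty":0.01,"tz":0.12,"ax":0,"ay":0.378,"az":0,"hand":0}]'
python3 - <<'E'
from h import *
cseg2([(76,28),(82,22),(88,18),(94,15),(99,15)])
from bench import *
s=snapshot("scene");cv2.imwrite("pics/s14.png",cv2.resize(s["pixels"][20:200,270:470,::-1],None,fx=3.3,fy=3.3,interpolation=cv2.INTER_CUBIC))
E
```

```text
time: 11.48
tool_pos: [515.1, 257.8, 322.8]
tcp_rot: [-179.8, 27.8, -2.7]
ft_force: [0.9, 0.7, -1.1]
finger_gap: -0.1
t 11.48 F [ 0.9  0.7 -1.1] tip [  1.6 -35.8 169.7]
76 [  4. 170.] [-0.009  0.001  0.002] [-0.005 -0.005 -0.001]
82 [ 15. 169.] [-0.192  0.001  0.048] [-0.005  0.128 -0.002]
88 [ 26. 167.] [-0.33   0.002  0.108] [-0.005  0.217 -0.002]
94 [ 37. 163.] [-0.44   0.002  0.176] [-0.005  0.284 -0.002]
99 [ 45. 159.] [-0.478  0.002  0.23 ] [-0.005  0.284 -0.002]
```

View pics/s14.png

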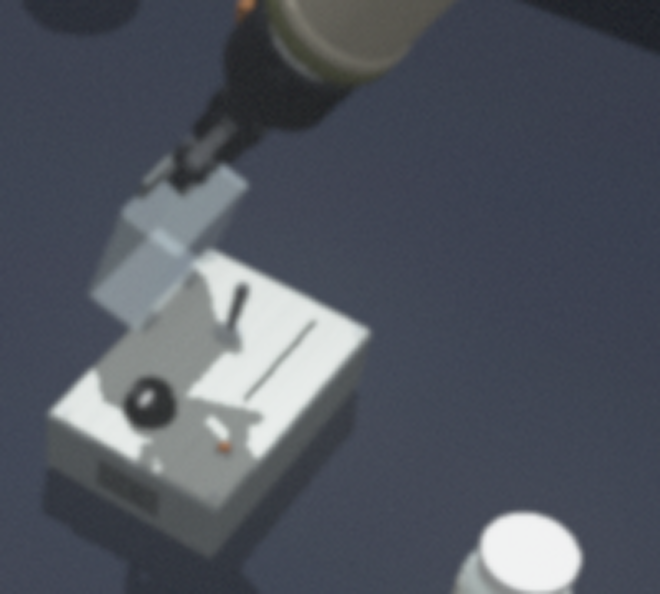

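```bash
python3 -m jog '[{"tx":-0.1,"ty":0,"tz":0.025,"ax":0,"ay":0.064,"az":0,"hand":0},{"tx":-0.19,"ty":0,"tz":0.05,"ax":0,"ay":0.128,"az":0,"hand":0},{"tx":-0.33,"ty":0,"tz":0.11,"ax":0,"ay":0.217,"az":0,"hand":0},{"tx":-0.44,"ty":0,"tz":0.175,"ax":0,"ay":0.284,"az":0,"hand":0},{"tx":-0.47,"ty":0,"tz":0.215,"ax":0,"ay":0.284,"az":0,"hand":0}]'
python3 - <<'E'
from h import *
cseg2([(94,15),(99,15)])
from bench import *
s=snapshot("scene");cv2.imwrite("pics/s15.png",cv2.resize(s["pixels"][20:200,270:470,::-1],None,fx=3.3,fy=3.3,interpolation=cv2.INTER_CUBIC))
go(con.w([-50,20,230]),tool(-2.6,20))
E
```

```text
time: 11.95
tool_pos: [436.8, 261.9, 327.5]
tcp_rot: [-179.8, 15.0, -2.7]
ft_force: [0.2, -0.2, -0.1]
finger_gap: -0.1
t 11.95 F [ 0.2 -0.2 -0.1] tip [ 44.3 -36.2 160.4]
94 [ 37. 163.] [ 0.044  0.004 -0.031] [-0.004  0.001 -0.001]
99 [ 45. 159.] [-0.004  0.004  0.013] [-0.004  0.001 -0.001]
t 12.0 TCP target [542.7 201.4 392.6] t: [ 0.585  0.368 -0.618] a: [-0.003 -0.105 -0.001] F [ 0.5  0.6 -1.2]
```

View pics/s15.png

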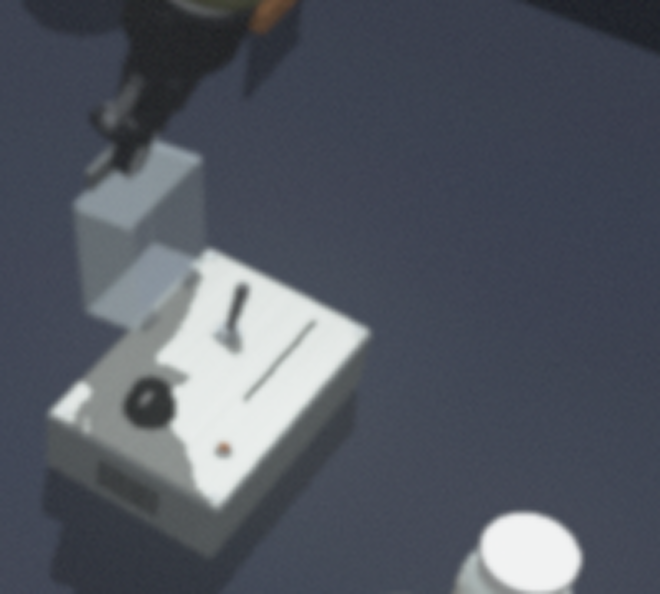

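```bash
python3 - <<'E'
from h import *
from bench import *
s=load("scene8.npz");print(proj(s,[con.w([-50,-35,63]),con.w([-50,-48.2,99]),con.w([-50,-21.8,99])]))
go(con.w([-10,-36,190]),tool(-2.6,15));go(con.w([-60,-80,200]),tool(-2.6,20)); 
E
```

```text
[[338.72238279 119.67327355]
 [343.53762362 105.1105465 ]
 [337.19477772 111.9754857 ]]
t 12.0 TCP target [491.  259.8 357.1] t: [ 0.297 -0.004 -0.293] a: [-0.003  0.006 -0.001] F [ 0.5  0.6 -1.2]
t 12.0 TCP target [557.3 300.8 362.6] t: [ 0.702 -0.298 -0.441] a: [-0.003 -0.105 -0.001] F [ 0.5  0.6 -1.2]
```

```bash
python3 -m jog '[{"tx":0.1,"ty":0,"tz":-0.1,"ax":0,"ay":0,"az":0,"hand":0},{"tx":0.3,"ty":0,"tz":-0.29,"ax":0,"ay":0,"az":0,"hand":0},{"tx":0.5,"ty":-0.15,"tz":-0.36,"ax":0,"ay":-0.05,"az":0,"hand":0},{"tx":0.7,"ty":-0.3,"tz":-0.44,"ax":0,"ay":-0.1,"az":0,"hand":0},{"tx":0.7,"ty":-0.3,"tz":-0.44,"ax":0,"ay":-0.1,"az":0,"hand":0}]'
python3 - <<'E'
from h import *
print(tip(con)); go(con.w([-52,-82,79]),tool(-2.6,20)); 
E
```

```text
time: 12.42
tool_pos: [564.9, 302.5, 357.1]
tcp_rot: [-179.9, 20.2, -2.8]
ft_force: [0.7, -1.0, -2.8]
finger_gap: -0.1
[-67.  -82.4 194.8]
t 12.42 TCP target [549.4 303.2 241.6] t: [0.169 0.001 0.759] a: [-0.003  0.004 -0.004] F [ 0.7 -1.  -2.8]
```

```bash
python3 -m jog '[{"tx":0.05,"ty":0,"tz":0.25,"ax":0,"ay":0,"az":0,"hand":0},{"tx":0.1,"ty":0,"tz":0.5,"ax":0,"ay":0,"az":0,"hand":0},{"tx":0.15,"ty":0,"tz":0.68,"ax":0,"ay":0,"az":0,"hand":0},{"tx":0.16,"ty":0,"tz":0.74,"ax":0,"ay":0,"az":0,"hand":0},{"tx":0.16,"ty":0,"tz":0.74,"ax":0,"ay":0,"az":0,"hand":0}]'
python3 - <<'E'
from h import *
from bench import *
print(tip(con)); go(con.w([-52,-46,79]),tool(-2.6,20)); 
s=snapshot("scene");cv2.imwrite("pics/s16.png",cv2.resize(s["pixels"][20:200,270:470,::-1],None,fx=3.3,fy=3.3,interpolation=cv2.INTER_CUBIC))
E
```

```text
time: 12.83
tool_pos: [543.1, 300.8, 246.2]
tcp_rot: [179.9, 20.2, -2.8]
ft_force: [0.1, -1.1, 0.2]
finger_gap: 0.1
[-45.4 -79.4  83.8]
t 12.83 TCP target [547.7 267.2 241.6] t: [0.05  0.222 0.015] a: [-0.     0.003 -0.004] F [ 0.1 -1.1  0.2]
```

View pics/s16.png

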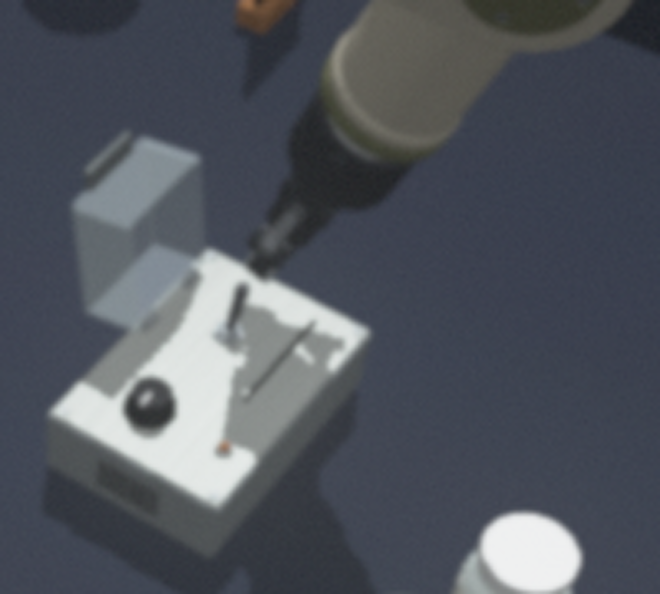

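```bash
python3 -m jog '[{"tx":0.02,"ty":0.05,"tz":0.01,"ax":0,"ay":0,"az":0,"hand":0},{"tx":0.04,"ty":0.1,"tz":0.015,"ax":0,"ay":0,"az":0,"hand":0},{"tx":0.04,"ty":0.14,"tz":0.015,"ax":0,"ay":0,"az":0,"hand":0},{"tx":0.04,"ty":0.18,"tz":0.015,"ax":0,"ay":0,"az":0,"hand":0},{"tx":0.04,"ty":0.22,"tz":0.015,"ax":0,"ay":0,"az":0,"hand":0}]'
python3 - <<'E'
from h import *
from bench import *
print(tip(con)); go(con.w([-52,-46,79]),tool(-2.6,20)); 
s=snapshot("scene");cv2.imwrite("pics/s17.png",cv2.resize(s["pixels"][20:200,270:470,::-1],None,fx=3.3,fy=3.3,interpolation=cv2.INTER_CUBIC))
E
```

```text
time: 13.3
tool_pos: [548.6, 267.7, 248.7]
tcp_rot: [-179.8, 19.5, -2.7]
ft_force: [0.5, -1.2, 0.2]
finger_gap: 0.2
[-54.4 -47.4  85.6]
t 13.3 TCP target [547.7 267.2 241.6] t: [0.01  0.004 0.047] a: [-0.006 -0.012 -0.002] F [ 0.5 -1.2  0.2]
```

View pics/s17.png

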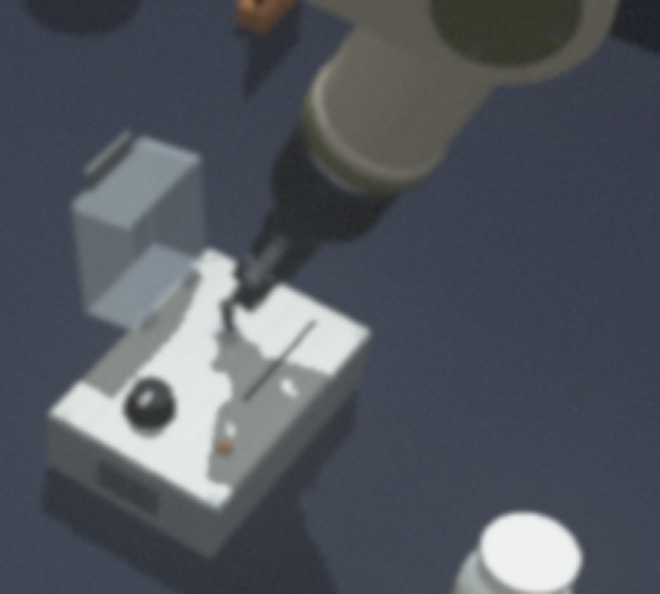

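```bash
python3 -m jog '[{"tx":0,"ty":-0.08,"tz":0,"ax":0,"ay":0,"az":0,"hand":0},{"tx":0,"ty":-0.15,"tz":-0.1,"ax":0,"ay":0,"az":0,"hand":0},{"tx":0,"ty":-0.18,"tz":-0.35,"ax":0,"ay":0,"az":0,"hand":0},{"tx":0,"ty":-0.18,"tz":-0.6,"ax":0,"ay":0,"az":0,"hand":0},{"tx":-0.1,"ty":-0.18,"tz":-0.85,"ax":0,"ay":0.1,"az":0,"hand":0}]'
python3 - <<'E'
from h import *
from bench import *
print(tip(con)); go(con.w([20,-36,260]),tool(-2.6,0));go(con.w([100,-36,260]),tool(-2.6,0)); 
s=snapshot("scene");cv2.imwrite("pics/s18.png",cv2.resize(s["pixels"][20:200,270:470,::-1],None,fx=3.3,fy=3.3,interpolation=cv2.INTER_CUBIC))
E
```

```text
time: 13.77
tool_pos: [578.6, 293.7, 368.8]
tcp_rot: [180.0, 15.6, -2.8]
ft_force: [0.9, 0.4, -0.4]
finger_gap: -0.2
[-94.4 -74.  202.2]
t 13.77 TCP target [416.3 263.2 433. ] t: [-1.147  0.256 -0.125] a: [-0.     0.346 -0.005] F [ 0.9  0.4 -0.4]
t 13.77 TCP target [336.3 266.8 433. ] t: [-1.66   0.258  0.019] a: [-0.     0.346 -0.005] F [ 0.9  0.4 -0.4]
```

View pics/s18.png

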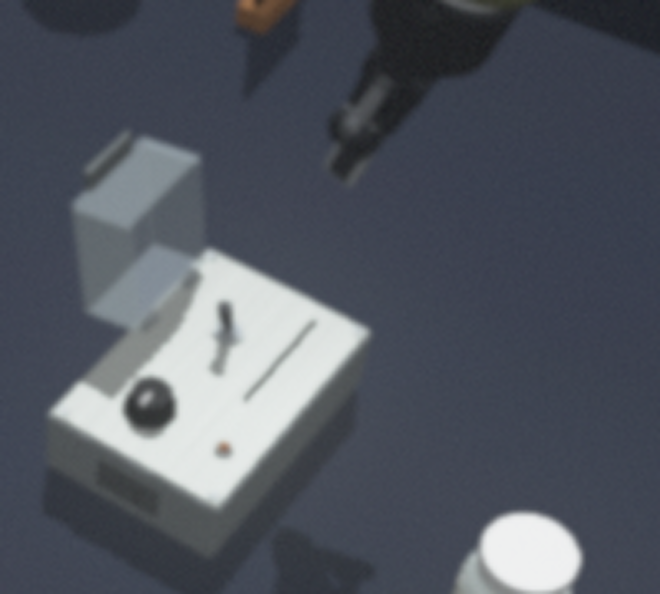

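The toggle now leans to +y, with its tip at crop (222,305) where I predicted it. Next I'll go over the cover to the robot's side and shut it.

```bash
python3 -m jog '[{"tx":-0.1,"ty":0.05,"tz":-0.2,"ax":0,"ay":0.1,"az":0,"hand":0},{"tx":-0.3,"ty":0.1,"tz":-0.35,"ax":0,"ay":0.2,"az":0,"hand":0},{"tx":-0.55,"ty":0.2,"tz":-0.35,"ax":0,"ay":0.3,"az":0,"hand":0},{"tx":-0.8,"ty":0.25,"tz":-0.3,"ax":0,"ay":0.345,"az":0,"hand":0},{"tx":-1,"ty":0.25,"tz":-0.2,"ax":0,"ay":0.345,"az":0,"hand":0}]'
python3 -c "
from h import *
print(tip(con)); go(con.w([100,-36,260]),tool(-2.6,0))"
```

```text
time: 14.23
tool_pos: [437.3, 262.3, 443.2]
tcp_rot: [-179.7, -0.8, -2.8]
ft_force: [-0.6, 0.9, 1.1]
finger_gap: -0.0
[ -3.6 -37.1 270.2]
t 14.23 TCP target [336.3 266.8 433. ] t: [-0.675  0.003  0.058] a: [-0.007 -0.018 -0.004] F [-0.6  0.9  1.1]
```

```bash
python3 -m jog '[{"tx":-0.25,"ty":0,"tz":0,"ax":0,"ay":-0.018,"az":0,"hand":0},{"tx":-0.5,"ty":0,"tz":0.04,"ax":0,"ay":-0.018,"az":0,"hand":0},{"tx":-0.67,"ty":0,"tz":0.06,"ax":0,"ay":-0.018,"az":0,"hand":0},{"tx":-0.67,"ty":0,"tz":0.06,"ax":0,"ay":-0.018,"az":0,"hand":0}]'
python3 -c "
from h import *
print(tip(con)); go(con.w([100,-36,140]),tool(-2.6,0))"
```

```text
time: 14.57
tool_pos: [334.8, 268.1, 429.5]
tcp_rot: [-179.8, 0.6, -2.6]
ft_force: [0.4, -1.0, -1.2]
finger_gap: 0.1
[103.3 -37.7 256.5]
t 14.57 TCP target [336.3 266.8 313. ] t: [0.018 0.01  0.776] a: [-0.004  0.013 -0.   ] F [ 0.4 -1.  -1.2]
```

```bash
python3 -m jog '[{"tx":0,"ty":0.01,"tz":0.25,"ax":0,"ay":0,"az":0,"hand":0},{"tx":0,"ty":0.01,"tz":0.5,"ax":0,"ay":0,"az":0,"hand":0},{"tx":0,"ty":0.01,"tz":0.74,"ax":0,"ay":0,"az":0,"hand":0},{"tx":0,"ty":0.01,"tz":0.77,"ax":0,"ay":0,"az":0,"hand":0},{"tx":0,"ty":0.01,"tz":0.77,"ax":0,"ay":0,"az":0,"hand":0}]'
cat >> h.py <<'E'
def sseg(ths,y=-36,s=90,L=173,tilt=0,dz=0):
    from bench import sense
    st=sense();R0=tcpR(st);R=tool(-2.6,tilt)
    print("t",round(st['time'],2),"F",np.round(st['ft_force'],1),"tip",tip(con,L))
    for th in ths:
        t=np.radians(th)
        x=-(s*np.cos(t)-45*np.sin(t))+11;z=64+s*np.sin(t)+45*np.cos(t)+dz
        T=con.w([x,y,z])-R.apply([0,0,L])
        print(th,np.round([x,z]),np.round(R0.inv().apply(T-st['tool_pos'])/150,3),np.round((R0.inv()*R).as_rotvec(degrees=True)/45,3))
E
python3 - <<'E'
from h import *
from bench import *
sseg([100,95,90,85,80,75])
s=snapshot("scene");cv2.imwrite("pics/s19.png",cv2.resize(s["pixels"][20:200,270:470,::-1],None,fx=3.3,fy=3.3,interpolation=cv2.INTER_CUBIC))
E
```

```text
time: 14.98
tool_pos: [336.8, 266.1, 312.6]
tcp_rot: [180.0, 0.7, -2.8]
ft_force: [-0.6, -0.5, 0.8]
finger_gap: -0.2
t 14.98 F [-0.6 -0.5  0.8] tip [101.7 -35.2 139.6]
100 [ 71. 145.] [ 0.19  -0.005 -0.037] [ 0.     0.016 -0.003]
95 [ 64. 150.] [ 0.238 -0.005 -0.071] [ 0.     0.016 -0.003]
90 [ 56. 154.] [ 0.289 -0.005 -0.1  ] [ 0.     0.016 -0.003]
85 [ 48. 158.] [ 0.342 -0.006 -0.124] [ 0.     0.016 -0.003]
80 [ 40. 160.] [ 0.397 -0.006 -0.144] [ 0.     0.016 -0.003]
75 [ 31. 163.] [ 0.454 -0.006 -0.159] [ 0.     0.016 -0.003]
```

View pics/s19.png

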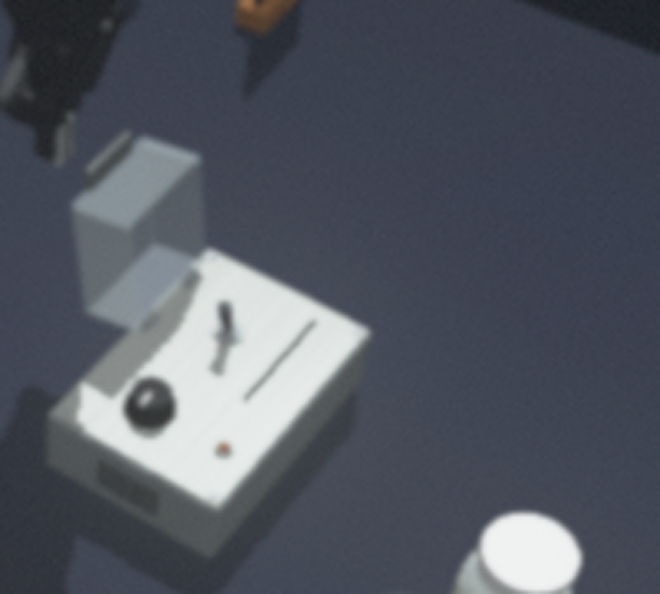

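```bash
python3 -m jog '[{"tx":0.12,"ty":0,"tz":-0.01,"ax":0,"ay":0,"az":0,"hand":0},{"tx":0.19,"ty":0,"tz":-0.04,"ax":0,"ay":0,"az":0,"hand":0},{"tx":0.24,"ty":0,"tz":-0.07,"ax":0,"ay":0,"az":0,"hand":0},{"tx":0.29,"ty":0,"tz":-0.1,"ax":0,"ay":0,"az":0,"hand":0},{"tx":0.34,"ty":0,"tz":-0.125,"ax":0,"ay":0,"az":0,"hand":0}]'
python3 - <<'E'
from h import *
sseg([85,80,74,68,62,56])
E
python3 -m jog '[{"tx":0.055,"ty":0,"tz":-0.02,"ax":0,"ay":0,"az":0,"hand":0},{"tx":0.11,"ty":0,"tz":-0.035,"ax":0,"ay":0,"az":0,"hand":0},{"tx":0.17,"ty":0,"tz":-0.045,"ax":0,"ay":0,"az":0,"hand":0}]'
python3 - <<'E'
from h import *
from bench import *
sseg([74,70,65,60,55,50,45])
s=snapshot("scene");cv2.imwrite("pics/s20.png",cv2.resize(s["pixels"][20:200,270:470,::-1],None,fx=3.3,fy=3.3,interpolation=cv2.INTER_CUBIC))
E
```

```text
time: 15.45
tool_pos: [389.9, 264.3, 335.1]
tcp_rot: [-179.8, 0.4, -2.8]
ft_force: [-0.9, 0.6, -0.3]
finger_gap: 0.0
t 15.45 F [-0.9  0.6 -0.3] tip [ 47.5 -36.6 162.1]
85 [ 48. 158.] [-0.01  -0.001  0.03 ] [-0.005  0.008 -0.004]
80 [ 40. 160.] [ 0.045 -0.001  0.011] [-0.005  0.008 -0.004]
74 [ 29. 163.] [ 0.113 -0.001 -0.006] [-0.005  0.008 -0.004]
68 [ 19. 164.] [ 0.183 -0.001 -0.016] [-0.005  0.008 -0.004]
62 [  8. 165.] [ 0.253 -0.002 -0.018] [-0.005  0.008 -0.004]
56 [ -2. 164.] [ 0.323 -0.002 -0.013] [-0.005  0.008 -0.004]
time: 15.7
tool_pos: [415.1, 262.7, 340.1]
tcp_rot: [-179.8, 0.4, -2.7]
ft_force: [-1.2, 0.9, 1.5]
finger_gap: -0.1
t 15.7 F [-1.2  0.9  1.5] tip [ 22.4 -36.  167.1]
74 [ 29. 163.] [-0.056 -0.003  0.028] [-0.004  0.01  -0.003]
70 [ 23. 164.] [-0.009 -0.003  0.021] [-0.004  0.01  -0.003]
65 [ 14. 165.] [ 0.049 -0.003  0.016] [-0.004  0.01  -0.003]
60 [  5. 164.] [ 0.108 -0.004  0.017] [-0.004  0.01  -0.003]
55 [ -4. 164.] [ 0.166 -0.004  0.023] [-0.004  0.01  -0.003]
50 [-12. 162.] [ 0.223 -0.004  0.033] [-0.004  0.01  -0.003]
45 [-21. 159.] [ 0.28  -0.004  0.049] [-0.004  0.01  -0.003]
```

View pics/s20.png

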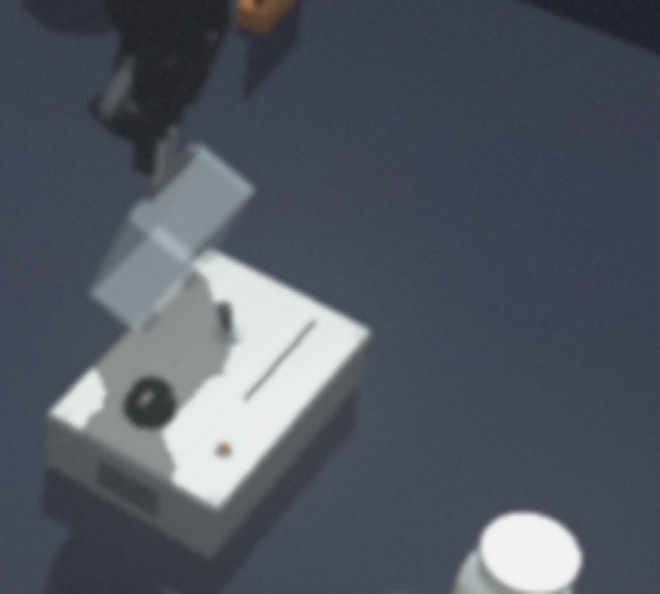

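```bash
python3 -m jog '[{"tx":0.05,"ty":0,"tz":0.02,"ax":0,"ay":0,"az":0,"hand":0},{"tx":0.11,"ty":0,"tz":0.025,"ax":0,"ay":0,"az":0,"hand":0},{"tx":0.165,"ty":0,"tz":0.03,"ax":0,"ay":0,"az":0,"hand":0},{"tx":0.22,"ty":0,"tz":0.04,"ax":0,"ay":0,"az":0,"hand":0},{"tx":0.28,"ty":0,"tz":0.055,"ax":0,"ay":0,"az":0,"hand":0}]'
python3 - <<'E'
from h import *
from bench import *
sseg([45,40,35,30,25,20])
s=snapshot("scene");cv2.imwrite("pics/s21.png",cv2.resize(s["pixels"][20:200,270:470,::-1],None,fx=3.3,fy=3.3,interpolation=cv2.INTER_CUBIC))
E
```

```text
time: 16.17
tool_pos: [457.1, 260.5, 330.4]
tcp_rot: [-179.9, 0.5, -2.8]
ft_force: [-1.1, 0.8, 1.9]
finger_gap: -0.0
t 16.17 F [-1.1  0.8  1.9] tip [-19.4 -35.6 157.5]
45 [-21. 159.] [-0.    -0.005 -0.013] [-0.003  0.01  -0.004]
40 [-29. 156.] [ 0.054 -0.005  0.007] [-0.003  0.01  -0.004]
35 [-37. 152.] [ 0.107 -0.006  0.032] [-0.003  0.01  -0.004]
30 [-44. 148.] [ 0.158 -0.006  0.062] [-0.003  0.01  -0.004]
25 [-52. 143.] [ 0.205 -0.006  0.096] [-0.003  0.01  -0.004]
20 [-58. 137.] [ 0.25  -0.006  0.134] [-0.003  0.01  -0.004]
```

View pics/s21.png

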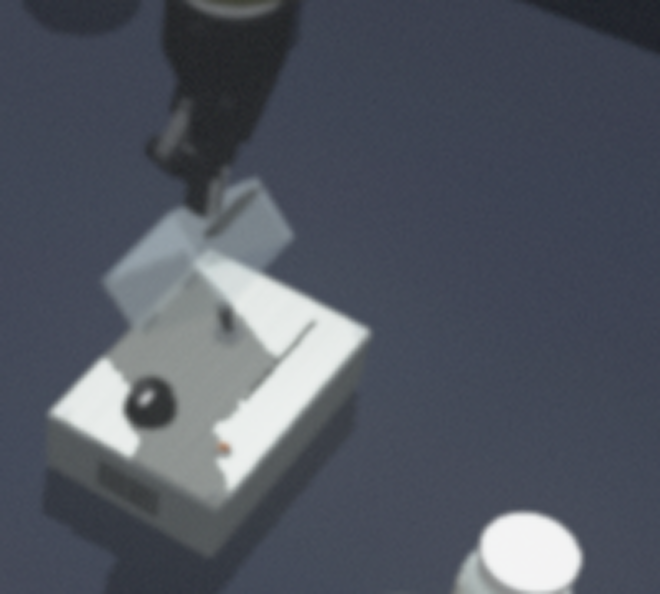

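```bash
python3 -m jog '[{"tx":0.055,"ty":0,"tz":0.01,"ax":0,"ay":0,"az":0,"hand":0},{"tx":0.105,"ty":0,"tz":0.035,"ax":0,"ay":0,"az":0,"hand":0},{"tx":0.155,"ty":0,"tz":0.065,"ax":0,"ay":0,"az":0,"hand":0},{"tx":0.205,"ty":0,"tz":0.1,"ax":0,"ay":0,"az":0,"hand":0},{"tx":0.25,"ty":0,"tz":0.135,"ax":0,"ay":0,"az":0,"hand":0}]'
python3 - <<'E'
from h import *
from bench import *
sseg([20,16,12,8,4,0],s=88);sseg([0],s=88,dz=-3)
s=snapshot("scene");cv2.imwrite("pics/s22.png",cv2.resize(s["pixels"][20:200,270:470,::-1],None,fx=3.3,fy=3.3,interpolation=cv2.INTER_CUBIC))
E
```

```text
time: 16.63
tool_pos: [494.4, 258.9, 309.7]
tcp_rot: [-179.9, 0.4, -2.8]
ft_force: [0.6, 0.2, 1.6]
finger_gap: -0.0
t 16.63 F [0.6 0.2 1.6] tip [-56.9 -35.7 136.7]
20 [-56. 136.] [-0.013 -0.005  0.002] [-0.003  0.01  -0.004]
16 [-61. 132.] [ 0.02  -0.005  0.034] [-0.003  0.01  -0.004]
12 [-66. 126.] [ 0.05  -0.005  0.069] [-0.003  0.01  -0.004]
8 [-70. 121.] [ 0.078 -0.005  0.105] [-0.003  0.01  -0.004]
4 [-74. 115.] [ 0.104 -0.005  0.144] [-0.003  0.01  -0.004]
0 [-77. 109.] [ 0.126 -0.005  0.184] [-0.003  0.01  -0.004]
t 16.63 F [0.6 0.2 1.6] tip [-56.9 -35.7 136.7]
0 [-77. 106.] [ 0.127 -0.005  0.204] [-0.003  0.01  -0.004]
```

View pics/s22.png

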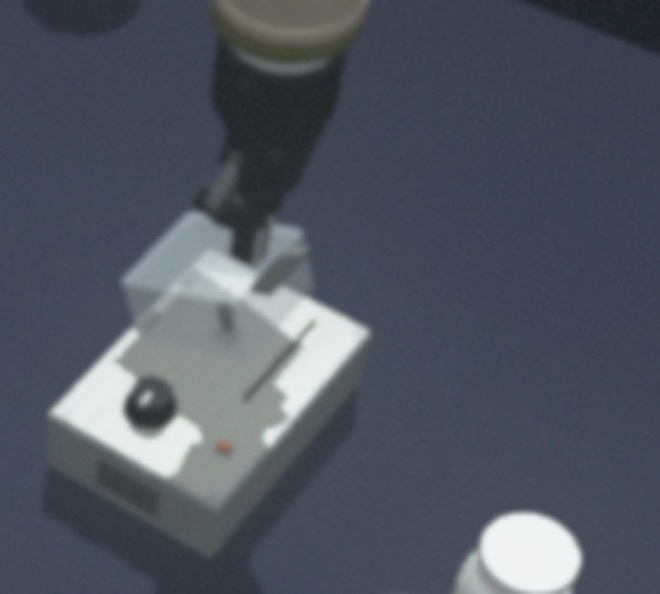

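```bash
python3 -m jog '[{"tx":0.02,"ty":0,"tz":0.035,"ax":0,"ay":0,"az":0,"hand":0},{"tx":0.05,"ty":0,"tz":0.07,"ax":0,"ay":0,"az":0,"hand":0},{"tx":0.08,"ty":0,"tz":0.105,"ax":0,"ay":0,"az":0,"hand":0},{"tx":0.105,"ty":0,"tz":0.145,"ax":0,"ay":0,"az":0,"hand":0},{"tx":0.125,"ty":0,"tz":0.18,"ax":0,"ay":0,"az":0,"hand":0}]'
python3 -c "
from h import *
sseg([4,0],s=88)"
```

```text
time: 17.1
tool_pos: [512.3, 258.1, 282.2]
tcp_rot: [-179.9, 0.5, -2.8]
ft_force: [-2.0, 0.1, 10.1]
finger_gap: -0.2
t 17.1 F [-2.   0.1 10.1] tip [-74.7 -35.7 109.3]
4 [-74. 115.] [-0.017 -0.005 -0.038] [-0.003  0.011 -0.003]
0 [-77. 109.] [ 0.005 -0.005  0.002] [-0.003  0.011 -0.003]
```

```bash
python3 -m jog '[{"tx":0,"ty":0,"tz":0.01,"ax":0,"ay":0,"az":0,"hand":0},{"tx":0,"ty":0,"tz":0.01,"ax":0,"ay":0,"az":0,"hand":0}]'
python3 -m jog '[{"tx":0,"ty":0,"tz":-0.05,"ax":0,"ay":0,"az":0,"hand":0},{"tx":0,"ty":0,"tz":-0.2,"ax":0,"ay":0,"az":0,"hand":0},{"tx":0,"ty":0,"tz":-0.5,"ax":0,"ay":0,"az":0,"hand":0},{"tx":0,"ty":0,"tz":-0.8,"ax":0,"ay":0,"az":0,"hand":0},{"tx":0,"ty":0,"tz":-1,"ax":0,"ay":0,"az":0,"hand":0}]'
python3 -m jog '[{"tx":-0.25,"ty":-0.2,"tz":-0.1,"ax":0,"ay":0,"az":0,"hand":0},{"tx":-0.5,"ty":-0.4,"tz":-0.2,"ax":0,"ay":0,"az":0,"hand":0},{"tx":-0.75,"ty":-0.6,"tz":-0.3,"ax":0,"ay":0,"az":0,"hand":0},{"tx":-0.8,"ty":-0.8,"tz":-0.3,"ax":0,"ay":0,"az":0,"hand":0},{"tx":-0.8,"ty":-0.9,"tz":-0.3,"ax":0,"ay":0,"az":0,"hand":0}]'
python3 face.py
python3 - <<'E'
from h import *
from bench import *
for n in("scene","top"):
    s=snapshot(n);np.savez(n+"9.npz",**s);cv2.imwrite(f"pics/{n}9.png",s["pixels"][:,:,::-1])
    if n=="scene": cv2.imwrite("pics/s23.png",cv2.resize(s["pixels"][60:200,270:430,::-1],None,fx=4,fy=4,interpolation=cv2.INTER_CUBIC))
    P=cloud(s);a=load(n+"0.npz")
    Q=(P.reshape(-1,3)-con.o)@con.R;Q=Q[np.isfinite(Q[:,0])]
    m=(Q[:,0]>-108)&(Q[:,0]<-5)&(Q[:,1]>-75)&(Q[:,1]<5)&(Q[:,2]>100)&(Q[:,2]<135)
    if m.sum()>50: print(n,"hood z vs x",m.sum(),np.round(np.polyval(np.polyfit(Q[m,0],Q[m,2],1),[-90,-10]),1))
    P0=cloud(a);Q=(P0.reshape(-1,3)-con.o)@con.R;Q=Q[np.isfinite(Q[:,0])]
    m=(Q[:,0]>-108)&(Q[:,0]<-5)&(Q[:,1]>-75)&(Q[:,1]<5)&(Q[:,2]>100)&(Q[:,2]<135)
    if m.sum()>50: print(n,"start hood",m.sum(),np.round(np.polyval(np.polyfit(Q[m,0],Q[m,2],1),[-90,-10]),1))
E
```

```text
time: 17.27
tool_pos: [512.3, 258.1, 282.4]
tcp_rot: [-179.9, 0.5, -2.8]
ft_force: [-3.3, -2.5, 8.2]
finger_gap: -0.0
time: 17.68
tool_pos: [512.9, 257.6, 433.6]
tcp_rot: [-179.9, 0.5, -2.7]
ft_force: [1.5, 0.7, 0.0]
finger_gap: -0.0
time: 18.1
tool_pos: [397.4, 400.4, 480.4]
tcp_rot: [-179.7, 0.4, -2.7]
ft_force: [1.0, -0.1, 0.3]
finger_gap: -0.4
-106 251 x at z=80,180 [10.2 10.3]
-75 934 x at z=80,180 [10.4 10.6]
18 308 x at z=80,180 [10.4 10.8]
top [[  10.1   44.2]
 [-106.9   50.3]] 190.1253776801388
scene hood z vs x 1179 [108.6 109.1]
scene start hood 1178 [108.7 109.1]
top hood z vs x 1745 [108.2 108.2]
top start hood 1736 [108.2 108.2]
```

View pics/scene9.png

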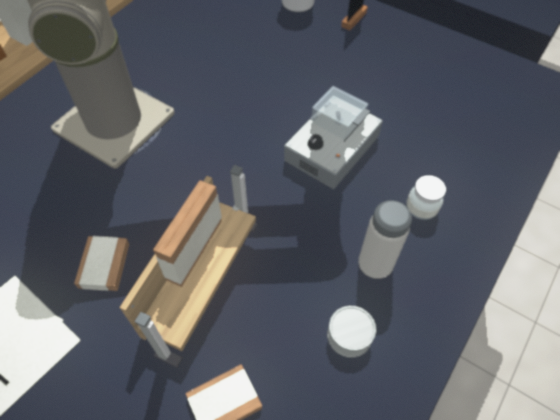

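View pics/s23.png

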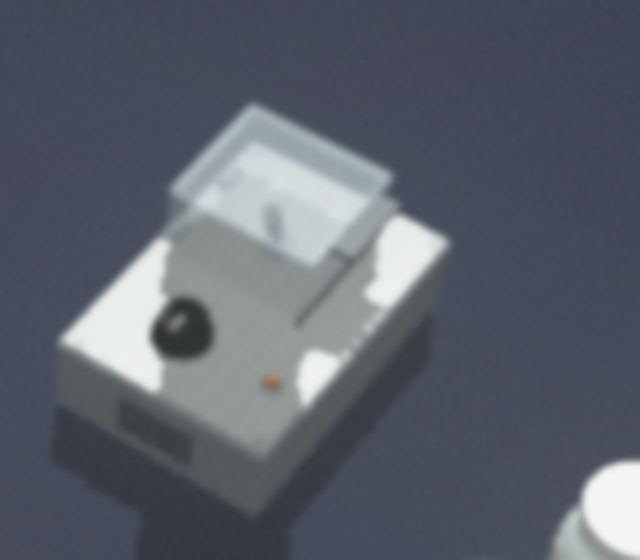

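View pics/top9.png

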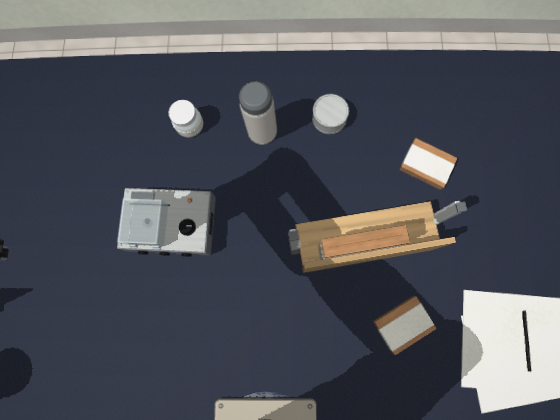

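The scene view shows the carton upright against the panel at (190,232) and the cover shut at (340,110). The toggle leans the other way under it, and the tin, jar, flask and dial are unchanged.

```bash
python3 -c "
from bench import *
hand_in()
print(sense()['time'])"
```

```text
the job is handed in; nothing more can be done
the job is handed in; nothing more can be done
```

The job was done in the order asked and handed in after about 18 s of the 72 s allowed. `hand_in()` gives no verdict, and its call printed only the notice that nothing more can be done.

**Carton:** I tipped up the largest carton by its overhang. The first push, near its top, left the bottom edge about 3 mm off the panel. I then pushed it lower down, and it now stands flush. Its front face measures about 10.5 mm at both heights and along its length, against 11 mm expected, and its top is at 190 mm.

**Console:** I lifted the cover by its lip to about 99°, flipped the toggle to the +y side, and pressed the cover shut from above. The hood top now measures the same as at the start, about 108–109 mm, level within 0.5 mm. The toggle's tip was where I had predicted for the on side, and it still leans that way under the cover.

**Bystanders:** The dial, tin, jar and flask look unchanged in both final pictures; I checked these by eye only. The arm is clear of everything.

**Forces:** The highest wrist reading I saw was about 22 N, while pressing the carton flush. I only read the force at the end of each move, so a brief peak could have been missed.

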